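# Sort the mixed-up pistons back to their barrels

## Robot

A 6-joint arm with a two-finger parallel gripper is mounted at the origin on the work surface. World frame = base frame: x ahead of the robot, y to its left, z up, the work surface at z = 0. Lengths are in mm, angles in rad, forces in N, time in s.
With the tool pointing down it reaches from about 350 to 775 mm from the base axis. Payload 7.3 kg.
Tool frame: the origin (TCP) lies between the finger pads; the fingertips stand bot.tips_ahead ahead of it and the grasp point (between the pads) lies 6 mm ahead of it (bot.tips_ahead is the distance from the TCP to the fingertips, in mm); z points along the fingers, y is the line along which they close (so a half turn about z gives the same grasp; the last joint's range is limited). The gripper opens to 92 mm and grips with 3 to 60 N. Pads are 19 mm wide; open, the fingers measure 130 mm over their backs; the gripper's body (75 mm by 190 mm) begins 47 mm behind the grasp point.
Start: joints at [1.035, 0.342, 1.524, -0, 1.275, -0.146], TCP at [199.488, 485.641, 251.741] pointing down, gripper open.
Joint ranges: [-2.53, 2.53], [-0.77, 2.02], [0.04, 2.7], [-1, 4.14], [0.28, 2.66], [-3.11, 3.11]. Speed limits (rad/s): [2.57, 2.57, 3.14, 3.14, 3.14, 3.14].

## Interface

Orientations are given as [roll, pitch, yaw] about the fixed x, y, z axes, in that order (R = Rz(yaw) Ry(pitch) Rx(roll)).
In Python, from plant import bot gives the robot as it stands. The module is installed in compiled form; this text tells all that it offers.
- The arm moves only by the tool step_arm, never from a script. Its argument "targets" is one flat list of numbers, 7 for each row, row after row: the opening, from 0 (shut) to 1 (fully open), then the shift along the tool's x, y, z each as a share of 100 mm, from -1 to 1, then the turn, a rotation vector about the tool's x, y, z each as a share of pi/4 rad, from -1 to 1. A call has 1 to 20 rows; each row is the pose to reach, as a shift and turn from the pose commanded when the call began, along the tool's axes at that moment; what a row does not reach only later rows make up. A row lasts 1/8 s, in which the tool goes at most 62.5 mm and 10.7 degrees, less where a joint would pass 70% of its speed; a pose out of reach is approached as far as the arm can. A call with a number of a shift or a turn outside -1 to 1 is refused whole. A call with a gripper value outside its range is refused whole. The fingers move at their own pace and stop on an object; the grip force is fixed at half the most. Time passes only in rows, so rows that repeat a pose let the fingers close. It gives the time, the measured TCP pose, the force, the opening and the grip force at its end, in the units of the state.
- bot.get_obs(): the state, without advancing time (a new reading comes with each control period).
- bot.capture(name): name is "scene" or "side" or "wrist"; returns (picture, depth): 384x512x3 uint8, blue, green, red; 384x512 float32, mm along the optical axis (not along the pixel's ray), 0 where there is no reading.
- bot.camera_info(name): a dict with "fx", "fy", "cx", "cy" (pixels), "camera_from_world" (4x4, takes a point from world to camera coordinates); the wrist camera has in their place "hand_eye" (4x4, takes a point from camera to tool coordinates, whose origin is the TCP and whose axes are the flange's). Camera axes: x right, y down, z forward; pixel columns grow to the right and rows downward; lengths in mm; the calibration is good to about 2 mm. The wrist camera is an equidistant fisheye: a pixel r from the principal point sees the ray r / f radians off the axis. A picture is of the moment at which its call begins: read the wrist's pose just before it. camera_info takes no time and is no camera call.
- bot.close_job(): hands the job in; it is judged then, once.
The state is a dict: "time": time; "joint_positions": joint angles; "dq": joint speeds; "tau": joint torques, N m; "tool_pos": TCP position; "tcp_rot": TCP orientation; "contact_force": force on the tool from outside, world axes, zero at the start; "moment": the same for the moment, N m; "grip_width": finger opening in mm; "finger_force": force on a finger pad.
Only numpy, scipy, OpenCV 4.12 (cv2) and the standard library are available. Lean on these libraries where they do the work, as an engineer would, in place of code of your own. Each camera call takes 0.05 s, during which the arm holds its last target. There are 200 camera calls.

## Task

Four small engines are being rebuilt, each in its own tray with its finned cylinder barrel, but after the wash the four pistons were stood in the wrong trays. Put every piston on the middle of the rubber pad in the tray whose barrel bore it fits (smallest piston with the smallest bore, and so on up), set down gently and standing upright, crown up; the tray without a barrel is free for parking a piston on the way and must be empty again at the end.

Things in the scene. Friction and masses are not known exactly. Their poses are not given: they have to be found in the camera images.
- piston_32_mid (a point): The smallest of four bare aluminium pistons, a plain upright cylinder 32 mm in diameter and 34 mm tall, standing crown up on its open skirt, with two ring grooves near the top and a slightly domed crown. The point is its centre, half-way up (17 mm above its foot); z is up its axis. It weighs about 50 g and fits the barrel with the 32 mm bore.
- piston_42_mid (a point): The second smallest of four bare aluminium pistons, a plain upright cylinder 42 mm in diameter and 39 mm tall, standing crown up on its open skirt, with two ring grooves near the top and a slightly domed crown. The point is its centre, half-way up (19.5 mm above its foot); z is up its axis. It weighs about 90 g and fits the barrel with the 42 mm bore.
- piston_52_mid (a point): The second largest of four bare aluminium pistons, a plain upright cylinder 52 mm in diameter and 44 mm tall, standing crown up on its open skirt, with three ring grooves near the top and two shallow round valve pockets in the crown. The point is its centre, half-way up (22 mm above its foot); z is up its axis. It weighs about 150 g and fits the barrel with the 52 mm bore.
- piston_62_mid (a point): The largest of four bare aluminium pistons, a plain upright cylinder 62 mm in diameter and 49 mm tall, standing crown up on its open skirt, with three ring grooves near the top and two shallow round valve pockets in the crown. The point is its centre, half-way up (24.5 mm above its foot); z is up its axis. It weighs about 230 g and fits the barrel with the 62 mm bore.
- tray_32: Fixed flat sheet-metal tray, x -63 to 163 mm, y -63 to 63 mm, rim 10 mm high. At x = 106 mm stands the grey finned barrel with the smallest bore (32 mm; 64 mm square, top 54 mm above the bench). In front of it lies a black rubber pad, 80 mm square, top 6 mm above the bench: the piston's place. Origin: on the bench under the pad's middle; z up, x to the barrel.
- tray_42: Fixed flat sheet-metal tray, x -63 to 163 mm, y -63 to 63 mm, rim 10 mm high. At x = 106 mm stands the grey finned barrel with the second smallest bore (42 mm; 74 mm square, top 60 mm above the bench). In front of it lies a black rubber pad, 80 mm square, top 6 mm above the bench: the piston's place. Origin: on the bench under the pad's middle; z up, x to the barrel.
- tray_52: Fixed flat sheet-metal tray, x -63 to 163 mm, y -63 to 63 mm, rim 10 mm high. At x = 106 mm stands the grey finned barrel with the second largest bore (52 mm; 86 mm square, top 66 mm above the bench). In front of it lies a black rubber pad, 80 mm square, top 6 mm above the bench: the piston's place. Origin: on the bench under the pad's middle; z up, x to the barrel.
- tray_62: Fixed flat sheet-metal tray, x -63 to 163 mm, y -63 to 63 mm, rim 10 mm high. At x = 106 mm stands the grey finned barrel with the largest bore (62 mm; 94 mm square, top 72 mm above the bench). In front of it lies a black rubber pad, 80 mm square, top 6 mm above the bench: the piston's place. Origin: on the bench under the pad's middle; z up, x to the barrel.
- tray_free: Fixed tray of the same size and form, with the same 80 mm rubber pad (top 6 mm above the bench) but no barrel: a free spot to park a piston. Its origin lies on the bench surface under the middle of the pad, axes as for the other trays; empty at the start.
Mind the look-alikes: they are no part of the job. What is shaped like the part that bears piston_42_mid but blue is not meant.

How it is judged (in metres and radians):
At the end, for the whole second after the job is handed in: Each piston is released and stands still, crown up and upright (within 0.08 rad), flat on the rubber pad (height within 3 mm) of the tray whose barrel has its bore, its centre within 15 mm of the pad's middle; so the tray without a barrel is empty (horizontal distance between piston_32_mid and tray_32 below 0.015 m and height (world z) of piston_32_mid between 0.02 and 0.026 m and angle between each of piston_32_mid, piston_42_mid, piston_52_mid, piston_62_mid's own z axis and vertical below 0.08 rad and linear speed of each of piston_32, piston_42, piston_52, piston_62 below 0.01 m/s and horizontal distance between piston_42_mid and tray_42 below 0.015 m and height (world z) of piston_42_mid between 0.0225 and 0.0285 m and horizontal distance between piston_52_mid and tray_52 below 0.015 m and height (world z) of piston_52_mid between 0.025 and 0.031 m and horizontal distance between piston_62_mid and tray_62 below 0.015 m and height (world z) of piston_62_mid between 0.0275 and 0.0335 m); the robot touches nothing.
It fails at once if a piston is dropped: it falls freely, touched by nothing, with its foot more than 12 mm above the pads ((contact force between piston_32 and anything else below 0.02 N and height (world z) of piston_32_mid above 0.035 m) or (contact force between piston_42 and anything else below 0.02 N and height (world z) of piston_42_mid above 0.0375 m) or (contact force between piston_52 and anything else below 0.02 N and height (world z) of piston_52_mid above 0.04 m) or (contact force between piston_62 and anything else below 0.02 N and height (world z) of piston_62_mid above 0.0425 m)).
It also fails if it takes over 144 s, if anything falls off the work surface, if the arm or the gripper's body presses on something with over 40 N, if the wrist force passes 120 N, or if a joint passes its speed limit or range.

## Working session

There is one attempt and no reset: what is moved stays moved. The work goes in short steps, Python scripts to look and compute and a tool call to move; the robot and the scene stay as the last step left them, time stands still between calls to the robot, and variables do not carry over. Pictures are saved under pics/ and viewed, at most 14 in all, crops included, and the job is handed in when it is done.

Besides the shell and the picture viewer there is one more tool, called after "Emit:" as name(argument=value, ...), one argument or row to a line, values as JSON. step_arm: Moves the arm, as the interface text tells. Shift numbers are shares of 100 mm and turn numbers shares of pi/4 rad, none past 1 either way. Its arguments: {"type":"object","properties":{"targets":{"type":"array"}},"required":["targets"]}

```bash
mkdir -p pics
python3 - <<'E'
from plant import bot
import cv2,numpy as np
o=bot.get_obs();print({k:np.round(v,3).tolist() for k,v in o.items()},bot.tips_ahead)
for n in("scene","side"):
    p,d=bot.capture(n);cv2.imwrite(f"pics/{n}0.png",p);np.savez(f"{n}0.npz",p=p,d=d)
    i=bot.camera_info(n);print(n,{k:np.round(v,3).tolist() for k,v in i.items()})
print({k:np.round(v,3).tolist() for k,v in bot.camera_info("wrist").items()})
E
```

```text
{'time': 0.0, 'joint_positions': [1.035, 0.343, 1.525, -0.0, 1.275, -0.146], 'dq': [0.001, -0.001, 0.001, -0.0, 0.001, -0.0], 'tau': [0.001, -43.124, -24.422, 0.072, 0.056, -0.0], 'tool_pos': [199.295, 485.312, 251.057], 'tcp_rot': [-3.14, -0.0, 2.752], 'contact_force': [0.057, 0.118, 0.345], 'moment': [-0.027, 0.001, -0.01], 'finger_force': 0.0, 'grip_width': 91.762} 25.0
scene {'fx': 394.934, 'fy': 394.934, 'cx': 247.903, 'cy': 192.806, 'camera_from_world': [[0.368, 0.93, 0.002, -157.626], [0.599, -0.235, -0.766, -245.174], [-0.712, 0.283, -0.643, 1566.768], [0.0, 0.0, 0.0, 1.0]]}
side {'fx': 434.474, 'fy': 434.474, 'cx': 259.899, 'cy': 191.858, 'camera_from_world': [[0.996, -0.093, -0.016, -445.374], [-0.075, -0.681, -0.729, 72.111], [0.057, 0.727, -0.685, 1144.171], [0.0, 0.0, 0.0, 1.0]]}
{'fx': 297.319, 'fy': 297.319, 'cx': 255.072, 'cy': 194.839, 'hand_eye': [[0.0, -0.952, -0.307, 84.18], [1.0, 0.001, -0.001, -0.617], [0.001, -0.307, 0.952, -132.089], [0.0, 0.0, 0.0, 1.0]]}
```

View pics/scene0.png

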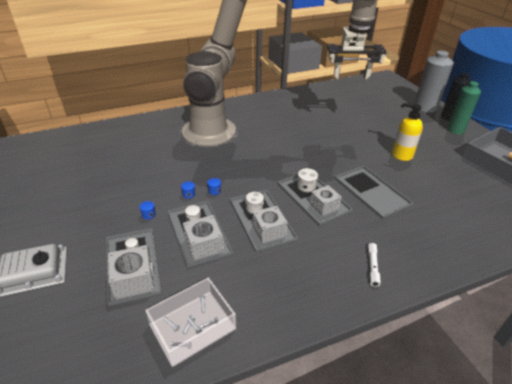

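View pics/side0.png

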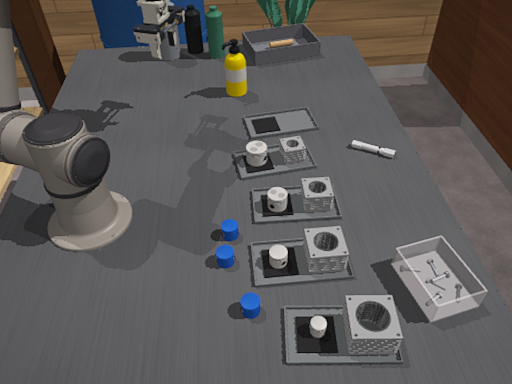

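The scene shows five trays. From scene pixel (370,190) to (130,265) they are the free tray, then the smallest barrel with the largest piston, up to the largest barrel with the smallest piston. Three blue look-alikes stand at (148,210), (189,189) and (214,186). Next I'll build a top-down map from the depth images.

```bash
cat > h.py <<'E'
import numpy as np,cv2
from plant import bot
def cloud(n,p,d):
    i=bot.camera_info(n);v,u=np.nonzero(d>0);z=d[v,u]
    c=np.c_[(u-i["cx"])/i["fx"]*z,(v-i["cy"])/i["fy"]*z,z]
    T=np.linalg.inv(i["camera_from_world"]);return c@T[:3,:3].T+T[:3,3],p[v,u]
def plane(n,uv,z):
    i=bot.camera_info(n);uv=np.atleast_2d(uv).astype(float);T=np.linalg.inv(i["camera_from_world"])
    r=np.c_[(uv-[i["cx"],i["cy"]])/[i["fx"],i["fy"]],np.ones(len(uv))]@T[:3,:3].T;o=T[:3,3]
    z=np.broadcast_to(z,len(uv));return (o+r*((z-o[2])/r[:,2])[:,None])[:,:2]
E
python3 - <<'E'
from h import *
for n in("scene","side"):
    f=np.load(n+"0.npz");w,c=cloud(n,f["p"],f["d"])
    img=np.zeros((450,800,3),np.uint8)  # row = x-250, col = 400-y
    b=w[:,2]<20
    o=np.argsort(w[:,2]);w=w[o];c=c[o]
    X=(w[:,0]-250).astype(int);Y=(400-w[:,1]).astype(int)
    k=(X>=0)&(X<450)&(Y>=0)&(Y<800)&(w[:,2]<120)
    for dx in(0,1,2):
     for dy in(0,1,2):
      img[np.clip(X[k]+dx,0,449),np.clip(Y[k]+dy,0,799)]=c[k]
    cv2.imwrite(f"pics/top_{n}.png",img)
E
```

```text
(no output)
```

View pics/top_side.png

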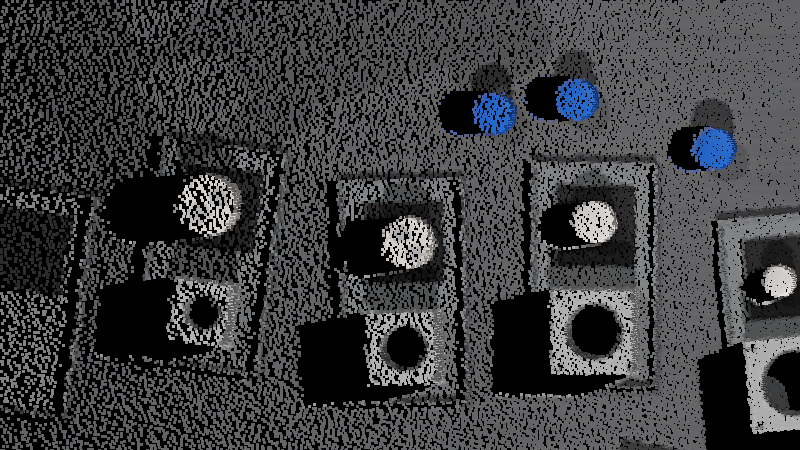

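The top view shows the free tray at far left, partly hidden. The small, second, third and largest bores are at (207,313), (408,347), (597,330) and (790,380). The white pistons at (208,205), (408,242), (594,221) and (779,281) look to be sized in descending order. Now I'll measure them.

Run:
```python
from h import *
for n in("scene","side"):
    f=np.load(n+"0.npz");p,d=f["p"],f["d"];w,c=cloud(n,p,d)
    W=np.full(d.shape+(3,),-999.);W[d>0]=w
    hsv=cv2.cvtColor(p,cv2.COLOR_BGR2HSV)
    reg=(W[...,0]>300)&(W[...,0]<780)&(W[...,1]>-520)&(W[...,1]<520)
    m=(reg&(W[...,2]>22)&(W[...,2]<90)&(hsv[...,1]<70)).astype(np.uint8)
    k,l,s,_=cv2.connectedComponentsWithStats(m,connectivity=4)
    print(n)
    for j in range(1,k):
        if s[j,4]<40: continue
        q=W[l==j];ztop=np.percentile(q[:,2],95)
        t=q[q[:,2]>ztop-4][:,:2].astype(np.float32)
        h=cv2.convexHull(t);(cx,cy),(a,b),an=cv2.minAreaRect(h);r=cv2.minEnclosingCircle(h)
        print("blob",s[j,:2]+s[j,2:4]//2,s[j,4],"ztop %.1f"%ztop,"rect",np.round([cx,cy,a,b,an],1),"circ",np.round([*r[0],2*r[1]],1))
    # black pads
    m=(reg&(W[...,2]<14)&(hsv[...,2]<32)).astype(np.uint8)
    k,l,s,_=cv2.connectedComponentsWithStats(m)
    for j in range(1,k):
        if s[j,4]<60: continue
        h=cv2.convexHull(W[l==j][:,:2].astype(np.float32));(cx,cy),(a,b),an=cv2.minAreaRect(h)
        print("pad",s[j,:2]+s[j,2:4]//2,s[j,4],"z %.1f"%np.median(W[l==j][:,2]),np.round([cx,cy,a,b,an],1))
```

```text
scene
blob [307 178] 336 ztop 58.7 rect [457.2 193.1  59.4  61.5   2.7] circ [454.3 192.5  65.5]
blob [325 198] 519 ztop 57.6 rect [563.6 198.   68.4  65.3   7.4] circ [562.4 197.1  86.8]
blob [266 215] 1079 ztop 63.0 rect [598.5  -4.   75.3  77.   87.9] circ [598.4  -5.  102.3]
blob [203 230] 1332 ztop 69.2 rect [ 580.8 -193.1   89.4   87.     1.3] circ [ 582.4 -194.   120.2]
blob [131 266] 1856 ztop 75.1 rect [ 631.4 -394.1   94.    97.8   84.4] circ [ 631.7 -391.7  130.2]
blob [181 298] 848 ztop 62.2 rect [ 772.7 -298.    46.7  159.6   11.8] circ [ 774.2 -297.5  164.6]
side
blob [292 148] 497 ztop 56.1 rect [561.  198.6  64.8  70.    8.7] circ [561.1 196.8  88.5]
blob [256 151] 393 ztop 57.1 rect [452.9 192.1  60.6  58.   32. ] circ [453.8 194.2  64.3]
blob [317 192] 874 ztop 62.2 rect [596.4  -3.7  77.8  74.2  88.7] circ [595.7  -2.5 101.6]
blob [277 197] 361 ztop 52.2 rect [490.9  -7.7  49.6  49.6  53.2] circ [490.3  -7.6  53.3]
blob [326 248] 1588 ztop 68.5 rect [ 5.799e+02 -1.939e+02  8.690e+01  8.960e+01  2.000e-01] circ [ 579.3 -194.4  120.6]
blob [417 280] 969 ztop 61.6 rect [ 7.566e+02 -2.967e+02  4.480e+01  1.663e+02  4.000e-01] circ [ 774.5 -296.6  166.3]
blob [278 254] 312 ztop 46.9 rect [ 470.8 -193.1   41.    38.6   64.4] circ [ 471.9 -193.6   43.1]
blob [372 323] 2691 ztop 74.5 rect [ 630.7 -394.3   95.6   94.5   84.7] circ [ 631.1 -394.6  131.6]
blob [317 324] 249 ztop 41.8 rect [ 528.6 -378.1   29.2   31.9   25.5] circ [ 529.8 -378.3   33.2]
pad [290 203] 60 z 6.5 [527.1  -2.1  64.8  13.2  82.1]
pad [266 205] 62 z 6.4 [459.8  -4.1  17.4  49.    7.7]
pad [292 261] 211 z 6.4 [ 501.4 -194.9   24.3   79.1    0.8]
pad [268 259] 90 z 6.1 [ 445.1 -186.    20.7   55.3    6. ]
pad [317 335] 428 z 6.5 [ 526.4 -385.7   79.4   77.5   84.9]
pad [305 331] 144 z 6.5 [ 503.1 -377.7   25.7   32.6    4.8]
```

Run:
```python
import cv2,numpy as np
a=cv2.imread("pics/scene0.png")[155:310,90:420];cv2.imwrite("pics/crop.png",cv2.resize(a,None,fx=2.4,fy=2.4,interpolation=cv2.INTER_CUBIC))
```

```text
(no output)
```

View pics/crop.png

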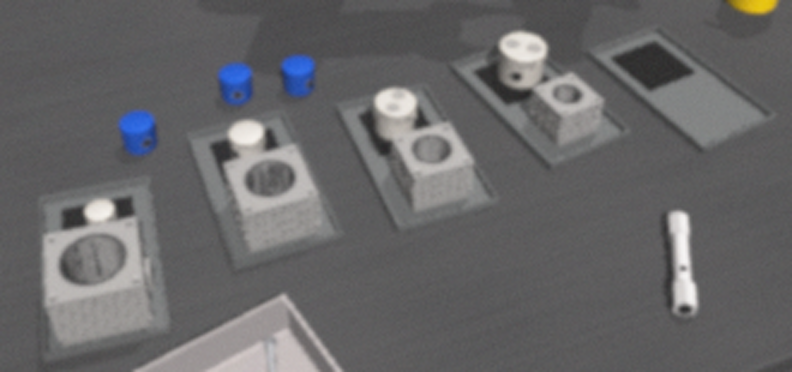

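The candidates are the four white pistons at crop (522,58), (396,110), (246,138) and (99,210), and the three blue cups at (138,132), (236,83) and (298,75). The pistons to move are the four white ones standing in trays, since blue is ruled out. Their measured diameters are about 64, 52, 42 and 32 mm, left in the trays with bores 32, 42, 52 and 62. The free pad is at crop (652,65), so I'll locate that next.

Run:
```python
from h import *
for n,(u,v,s) in {"scene":(362,182,25),"side":(266,125,22)}.items():
    p=np.load(n+"0.npz")["p"];g=cv2.cvtColor(p,cv2.COLOR_BGR2GRAY)
    z=np.zeros_like(g);z[v-s:v+s,u-s:u+s]=1
    th=(int(g[v,u])+int(np.percentile(g[v-s:v+s,u-s:u+s],70)))//2
    m=((g<th)&(z>0)).astype(np.uint8);k,l,st,_=cv2.connectedComponentsWithStats(m,connectivity=4)
    j=l[v,u];ys,xs=np.nonzero(l==j);w=plane(n,np.c_[xs,ys],6).astype(np.float32)
    print(n,th,st[j],np.round(cv2.minAreaRect(w)[0]+cv2.minAreaRect(w)[1]+(cv2.minAreaRect(w)[2],),1),w.mean(0))
c=np.array([(614,62),(660,42),(694,68),(650,88)])/2.4+[90,155]
w=plane("scene",c,6);print(np.round(w,1),w.mean(0))
```

```text
scene 77 [346 173  32  19 351] [503.5 375.4  78.7  79.4   7.4] [504.19974 375.2207 ]
side 79 [252 117  28  17 349] [499.6 371.1  80.2  82.6   8.2] [499.47336 370.10468]
[[480.2 330.1]
 [464.6 416.2]
 [531.9 425.4]
 [546.3 344.4]] [505.77283488 379.02936392]
```

```bash
cat > leg.py <<'E'
import sys,numpy as np
from plant import bot
from scipy.spatial.transform import Rotation as R
# usage: leg.py x y z trayyaw [x y z yaw ...]
a=np.array(sys.argv[1:],float).reshape(-1,4)
o=bot.get_obs();p=np.array(o["tool_pos"]);r=R.from_euler("xyz",o["tcp_rot"])
print("t %.1f"%o["time"],np.round(p,1),np.round(o["tcp_rot"],3),"grip %.1f %.1f"%(o["grip_width"],o["finger_force"]),np.round(o["contact_force"],1),"q",np.round(o["joint_positions"],2))
for x,y,z,w in a:
    t=np.array([x,y,z]);R1=R.from_euler("xyz",[np.pi,0,np.pi+w])
    print("->",t)
    for _ in range(12):
        s=r.inv().apply(t-p)/100;v=(r.inv()*R1).as_rotvec()/(np.pi/4)
        k=min(1,0.98/max(abs(s).max(),1e-9));v=v*min(1,0.98/max(abs(v).max(),1e-9))
        s=np.round(s*k,3);v=np.round(v,3);print("  ",s,v)
        p=p+r.apply(s*100);r=r*R.from_rotvec(v*np.pi/4)
        if k==1: break
E
python3 leg.py 454 192.5 140 0.14 454 192.5 45 0.14
```

```text
t 0.1 [199.3 485.3 251.1] [-3.14  -0.     2.752] grip 92.0 0.0 [-0.2 -0.2  0. ] q [ 1.04  0.34  1.52  0.    1.28 -0.15]
-> [454.  192.5 140. ]
   [-0.98  -0.491  0.314] [-0.002 -0.001 -0.675]
   [-0.635 -0.98   0.334] [0. 0. 0.]
   [-0.636 -0.98   0.335] [0. 0. 0.]
   [-0.244 -0.377  0.128] [0. 0. 0.]
-> [454.  192.5  45. ]
   [0.   0.   0.95] [0. 0. 0.]
```

Emit:
step_arm(
  targets=[1, -0.5, -0.25, 0.15, 0, 0, -0.22, 1, -0.98, -0.49, 0.31, 0, 0, -0.44, 1, -0.98, -0.49, 0.31, 0, 0, -0.675, 1, -0.98, -0.49, 0.31, 0, 0, -0.675],
)

```text
time: 0.6
tool_pos: [271.8, 402.6, 220.4]
tcp_rot: [-3.141, -0.001, -3.004]
contact_force: [0.6, 0.2, -0.2]
grip_width: 91.8
finger_force: 0.0
```

Emit:
step_arm(
  targets=[1, -0.32, -0.49, 0.17, 0, 0, 0, 1, -0.64, -0.98, 0.33, 0, 0, 0, 1, -0.64, -0.98, 0.33, 0, 0, 0],
)

```text
time: 0.98
tool_pos: [350.0, 312.9, 186.8]
tcp_rot: [-3.14, -0.001, -3.009]
contact_force: [-0.1, 0.4, 0.5]
grip_width: 91.9
finger_force: 0.0
```

Emit:
step_arm(
  targets=[1, -0.32, -0.49, 0.17, 0, 0, 0, 1, -0.64, -0.98, 0.33, 0, 0, 0, 1, -0.64, -0.98, 0.33, 0, 0, 0],
)

```text
time: 1.35
tool_pos: [427.0, 225.6, 154.0]
tcp_rot: [-3.141, -0.001, -3.008]
contact_force: [-0.3, 0.4, 0.0]
grip_width: 91.7
finger_force: 0.0
```

Emit:
step_arm(
  targets=[1, -0.24, -0.38, 0.13, 0, 0, 0, 1, -0.24, -0.38, 0.13, 0, 0, 0, 1, -0.24, -0.38, 0.13, 0, 0, 0],
)

```text
time: 1.72
tool_pos: [454.0, 194.2, 142.1]
tcp_rot: [3.141, -0.0, -3.001]
contact_force: [0.2, 0.2, 0.8]
grip_width: 91.8
finger_force: 0.0
```

```bash
python3 leg.py 454 192.5 45 0.14
python3 - <<'E'
from h import *
p,d=bot.capture("wrist");cv2.imwrite("pics/w1.png",p)
E
```

```text
t 1.7 [454.  194.2 142.1] [ 3.141 -0.    -3.001] grip 91.8 0.0 [0.2 0.2 0.8] q [ 0.25  0.41  1.76  0.    0.97 -1.46]
-> [454.  192.5  45. ]
   [ 0.002 -0.017  0.971] [ 0.001 -0.     0.   ]
```

View pics/w1.png

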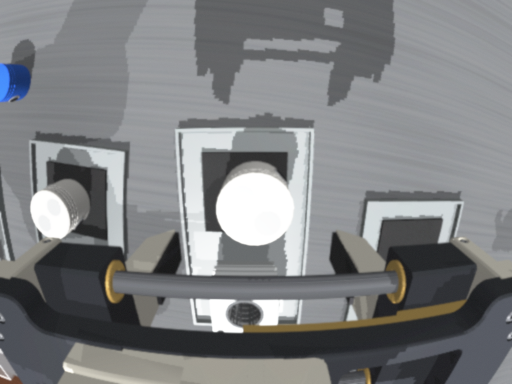

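The wrist view shows the largest piston at (255,205), centred between the fingers and in line with its tray. I'll descend and grip.

Emit:
step_arm(
  targets=[1, 0, -0.015, 0.3, 0, 0, 0, 1, 0, -0.015, 0.6, 0, 0, 0, 1, 0, -0.015, 0.85, 0, 0, 0, 1, 0, -0.015, 0.97, 0, 0, 0, 1, 0, -0.015, 0.97, 0, 0, 0],
)

```text
time: 2.4
tool_pos: [454.4, 191.8, 44.6]
tcp_rot: [3.142, -0.001, -3.0]
contact_force: [-0.6, 0.3, 0.0]
grip_width: 91.8
finger_force: 0.0
```

Emit:
step_arm(
  targets=[0.6, 0, 0, 0, 0, 0, 0, 0.5, 0, 0, 0, 0, 0, 0, 0.5, 0, 0, 0, 0, 0, 0, 0.5, 0, 0, 0, 0, 0, 0, 0.5, 0, 0, 0, 0, 0, 0, 0.5, 0, 0, 0, 0, 0, 0],
)

```text
time: 3.15
tool_pos: [455.3, 191.5, 45.3]
tcp_rot: [3.141, 0.001, -3.002]
contact_force: [-1.0, 3.1, 6.4]
grip_width: 61.6
finger_force: 30.0
```

```bash
python3 leg.py 501.5 373 150 0.137
```

```text
t 3.1 [455.3 191.5  45.3] [ 3.141e+00  1.000e-03 -3.002e+00] grip 61.6 30.0 [-1.   3.1  6.4] q [ 0.24  0.56  1.85  0.    0.73 -1.47]
-> [501.5 373.  150. ]
   [-0.403  0.98  -0.591] [0.001 0.002 0.004]
   [-0.306  0.754 -0.455] [-0. -0. -0.]
```

Emit:
step_arm(
  targets=[0.4, 0, 0, -0.2, 0, 0, 0, 0.4, 0, 0, -0.5, 0, 0, 0, 0.4, 0, 0, -0.8, 0, 0, 0, 0.4, 0, 0, -1, 0, 0, 0, 0.4, 0, 0, -1, 0, 0, 0],
)

```text
time: 3.78
tool_pos: [455.5, 191.1, 145.5]
tcp_rot: [-3.142, 0.002, -3.001]
contact_force: [-0.1, 1.1, -2.8]
grip_width: 61.5
finger_force: 30.0
```

Emit:
step_arm(
  targets=[0.4, -0.18, 0.4, 0, 0, 0, 0, 0.4, -0.32, 0.8, 0, 0, 0, 0, 0.4, -0.4, 0.98, 0, 0, 0, 0, 0.4, -0.4, 0.98, 0, 0, 0, 0],
)

```text
time: 4.28
tool_pos: [480.2, 294.5, 142.8]
tcp_rot: [-3.141, -0.003, -2.999]
contact_force: [0.2, -0.1, -3.2]
grip_width: 61.4
finger_force: 30.0
```

Emit:
step_arm(
  targets=[0.4, -0.15, 0.37, 0, 0, 0, 0, 0.4, -0.3, 0.75, 0, 0, 0, 0, 0.4, -0.3, 0.75, 0, 0, 0, 0, 0.4, -0.3, 0.75, 0, 0, 0, 0],
)

```text
time: 4.78
tool_pos: [499.4, 370.8, 143.5]
tcp_rot: [-3.14, -0.002, -3.002]
contact_force: [-0.2, 0.1, -2.3]
grip_width: 61.7
finger_force: 30.0
```

```bash
python3 leg.py 501.5 373 46 0.137
python3 - <<'E'
from h import *
p,d=bot.capture("wrist");cv2.imwrite("pics/w2.png",p)
E
```

```text
t 4.8 [499.4 370.8 143.5] [-3.140e+00 -2.000e-03 -3.002e+00] grip 61.7 30.0 [-0.2  0.1 -2.3] q [ 0.52  0.61  1.38 -0.    1.15 -1.19]
-> [501.5 373.   46. ]
   [-0.026  0.02   0.975] [-0.002 -0.003  0.004]
```

View pics/w2.png

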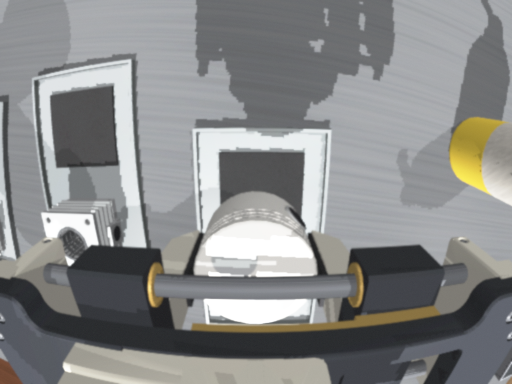

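Piston 62 is held, and its tray's pad is centred ahead at (262,185). The emptied t32 pad shows at (85,125). I'll lower the piston and release it.

Emit:
step_arm(
  targets=[0.4, -0.02, 0.02, 0.3, 0, 0, 0, 0.4, -0.02, 0.02, 0.6, 0, 0, 0, 0.4, -0.02, 0.02, 0.8, 0, 0, 0, 0.4, -0.02, 0.02, 0.9, 0, 0, 0, 0.4, -0.02, 0.02, 0.95, 0, 0, 0, 0.4, -0.02, 0.02, 0.97, 0, 0, 0, 0.4, -0.02, 0.02, 0.97, 0, 0, 0],
)

```text
time: 5.7
tool_pos: [502.1, 374.6, 48.4]
tcp_rot: [3.141, 0.001, -3.001]
contact_force: [0.1, 0.3, -2.2]
grip_width: 61.9
finger_force: 30.0
```

```bash
python3 leg.py 501.5 373 46 0.137
python3 - <<'E'
from h import *
# measure t32 pad from wrist picture w2 (taken at tool pose below) by casting rays on z=6
from scipy.spatial.transform import Rotation as R
p=cv2.imread("pics/w2.png");g=cv2.cvtColor(p,cv2.COLOR_BGR2GRAY)
m=np.zeros_like(g);m[80:175,45:125]=(g[80:175,45:125]<75)
k,l,s,_=cv2.connectedComponentsWithStats(m);j=1+s[1:,4].argmax();y,x=np.nonzero(l==j)
i=bot.camera_info("wrist");dx,dy=x-i["cx"],y-i["cy"];r=np.hypot(dx,dy);t=r/i["fx"]
ray=np.c_[np.sin(t)*dx/r,np.sin(t)*dy/r,np.cos(t)];H=np.array(i["hand_eye"])
T=R.from_euler("xyz",[-3.14,-.002,-3.002]);q=T.apply(ray@H[:3,:3].T);o=T.apply(H[:3,3])+[499.4,370.8,143.5]
w=(o+q*((6-o[2])/q[:,2])[:,None])[:,:2].astype(np.float32);print(s[j],cv2.minAreaRect(w))
E
```

```text
t 5.7 [502.1 374.6  48.4] [ 3.141e+00  1.000e-03 -3.001e+00] grip 61.9 30.0 [ 0.1  0.3 -2.2] q [ 0.52  0.73  1.45  0.    0.95 -1.19]
-> [501.5 373.   46. ]
   [ 0.008 -0.015  0.024] [0.001 0.001 0.004]
[ 56 108  62  59 559] ((467.0269775390625, 187.30624389648438), (56.377410888671875, 78.71971893310547), 8.460606575012207)
```

Emit:
step_arm(
  targets=[0.4, 0, 0, 0.01, 0, 0, 0, 0.4, 0, 0, 0.025, 0, 0, 0, 0.4, 0, 0, 0.03, 0, 0, 0, 0.4, 0, 0, 0.03, 0, 0, 0],
)

```text
time: 6.2
tool_pos: [501.9, 374.6, 45.3]
tcp_rot: [3.141, 0.001, -3.001]
contact_force: [-1.5, -0.3, 4.5]
grip_width: 61.5
finger_force: 30.0
```

Emit:
step_arm(
  targets=[0.75, 0, 0, 0, 0, 0, 0, 0.85, 0, 0, 0, 0, 0, 0, 0.95, 0, 0, 0, 0, 0, 0, 1, 0, 0, 0, 0, 0, 0, 1, 0, 0, 0, 0, 0, 0],
)

```text
time: 6.82
tool_pos: [501.8, 374.5, 44.7]
tcp_rot: [3.142, 0.0, -3.001]
contact_force: [-0.1, 1.1, 0.1]
grip_width: 91.8
finger_force: 0.0
```

Emit:
step_arm(
  targets=[1, 0, 0, -0.2, 0, 0, 0, 1, 0, 0, -0.6, 0, 0, 0, 1, 0, 0, -1, 0, 0, 0, 1, 0, 0, -1, 0, 0, 0],
)

```text
time: 7.32
tool_pos: [503.4, 375.5, 148.5]
tcp_rot: [3.139, 0.007, -3.001]
contact_force: [-0.7, -0.5, -0.1]
grip_width: 91.8
finger_force: 0.0
```

```bash
python3 leg.py 529.3 -378.2 140 -0.09 529.3 -378.2 40 -0.09
```

```text
t 7.3 [503.4 375.5 148.5] [ 3.139  0.007 -3.001] grip 91.8 0.0 [-0.7 -0.5 -0.1] q [ 0.52  0.62  1.37  0.    1.15 -1.19]
-> [ 529.3 -378.2  140. ]
   [ 0.104 -0.98   0.008] [0.005 0.008 0.293]
   [-0.122 -0.98   0.011] [-0.  0.  0.]
   [-0.122 -0.98   0.012] [-0.  0.  0.]
   [-0.122 -0.98   0.011] [-0.  0.  0.]
   [-0.122 -0.98   0.012] [-0.  0.  0.]
   [-0.122 -0.98   0.011] [-0.  0.  0.]
   [-0.122 -0.98   0.012] [-0.  0.  0.]
   [-0.078 -0.626  0.007] [-0.  0.  0.]
-> [ 529.3 -378.2   40. ]
   [-0.    0.    0.98] [-0.  0.  0.]
   [-0.    0.    0.02] [-0.  0.  0.]
```

Emit:
step_arm(
  targets=[1, 0.05, -0.5, 0, 0, 0, 0.15, 1, 0.1, -0.98, 0, 0, 0, 0.295, 1, 0.1, -0.98, 0, 0, 0, 0.295],
)

```text
time: 7.7
tool_pos: [505.3, 273.3, 143.9]
tcp_rot: [-3.14, -0.002, 3.046]
contact_force: [-0.4, 0.2, -0.6]
grip_width: 91.8
finger_force: 0.0
```

Emit:
step_arm(
  targets=[1, -0.06, -0.5, 0, 0, 0, 0, 1, -0.12, -0.98, 0, 0, 0, 0, 1, -0.12, -0.98, 0, 0, 0, 0],
)

```text
time: 8.07
tool_pos: [508.6, 175.6, 144.2]
tcp_rot: [-3.141, -0.001, 3.048]
contact_force: [-1.2, 0.6, 0.2]
grip_width: 91.8
finger_force: 0.0
```

Emit:
step_arm(
  targets=[1, -0.06, -0.5, 0, 0, 0, 0, 1, -0.12, -0.98, 0, 0, 0, 0, 1, -0.12, -0.98, 0, 0, 0, 0],
)

```text
time: 8.45
tool_pos: [512.0, 77.7, 144.4]
tcp_rot: [3.141, -0.0, 3.048]
contact_force: [-0.2, 0.4, 1.0]
grip_width: 91.9
finger_force: 0.0
```

Emit:
step_arm(
  targets=[1, -0.06, -0.5, 0, 0, 0, 0, 1, -0.12, -0.98, 0, 0, 0, 0, 1, -0.12, -0.98, 0, 0, 0, 0],
)

```text
time: 8.82
tool_pos: [515.4, -20.6, 144.5]
tcp_rot: [3.141, 0.0, 3.048]
contact_force: [-1.1, 1.5, 0.1]
grip_width: 92.3
finger_force: 0.0
```

Emit:
step_arm(
  targets=[1, -0.06, -0.5, 0, 0, 0, 0, 1, -0.12, -0.98, 0, 0, 0, 0, 1, -0.12, -0.98, 0, 0, 0, 0],
)

```text
time: 9.2
tool_pos: [518.5, -119.0, 144.4]
tcp_rot: [3.141, 0.001, 3.049]
contact_force: [-0.2, 0.4, -0.8]
grip_width: 91.7
finger_force: 0.0
```

Emit:
step_arm(
  targets=[1, -0.06, -0.5, 0, 0, 0, 0, 1, -0.12, -0.98, 0, 0, 0, 0, 1, -0.12, -0.98, 0, 0, 0, 0],
)

```text
time: 9.57
tool_pos: [521.6, -217.5, 144.3]
tcp_rot: [3.141, 0.001, 3.049]
contact_force: [0.2, -0.3, -0.6]
grip_width: 92.2
finger_force: 0.0
```

Emit:
step_arm(
  targets=[1, -0.06, -0.5, 0, 0, 0, 0, 1, -0.12, -0.98, 0, 0, 0, 0, 1, -0.12, -0.98, 0, 0, 0, 0],
)

```text
time: 9.95
tool_pos: [524.6, -315.9, 144.2]
tcp_rot: [3.141, 0.0, 3.049]
contact_force: [-0.2, 1.2, -0.6]
grip_width: 91.8
finger_force: 0.0
```

Emit:
step_arm(
  targets=[1, -0.04, -0.35, 0, 0, 0, 0, 1, -0.08, -0.63, 0, 0, 0, 0, 1, -0.08, -0.63, 0, 0, 0, 0],
)

```text
time: 10.32
tool_pos: [526.9, -377.9, 144.2]
tcp_rot: [3.14, -0.0, 3.051]
contact_force: [0.2, -0.1, 0.4]
grip_width: 91.6
finger_force: 0.0
```

```bash
python3 leg.py 529.3 -378.2 36 -0.09
python3 - <<'E'
from h import *
p,d=bot.capture("wrist");cv2.imwrite("pics/w3.png",p)
p,d=bot.capture("side");cv2.imwrite("pics/side1.png",p);np.savez("side1.npz",p=p,d=d)
E
```

```text
t 10.3 [ 526.9 -377.9  144.2] [ 3.14  -0.     3.051] grip 91.6 0.0 [ 0.2 -0.1  0.4] q [-0.74  0.66  1.3   0.    1.19 -2.22]
-> [ 529.3 -378.2   36. ]
   [-0.022 -0.002  0.98 ] [ 0.002 -0.    -0.001]
   [-0.002 -0.     0.102] [-0. -0. -0.]
```

View pics/w3.png

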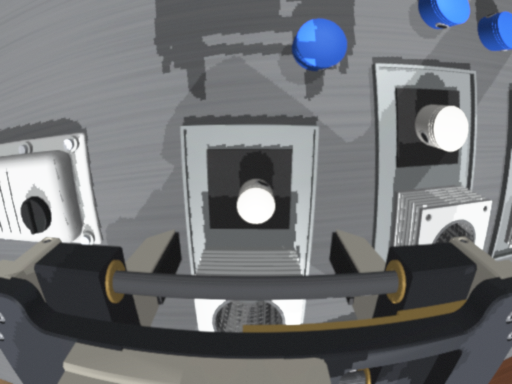

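The wrist view shows the smallest piston at (256,203), between the fingers. I'll narrow the opening, descend and grip.

Emit:
step_arm(
  targets=[0.65, -0.02, 0, 0.2, 0, 0, 0, 0.65, -0.02, 0, 0.4, 0, 0, 0, 0.65, -0.02, 0, 0.6, 0, 0, 0, 0.65, -0.02, 0, 0.8, 0, 0, 0, 0.65, -0.02, 0, 1, 0, 0, 0, 0.65, -0.02, 0, 1, 0, 0, 0],
)

```text
time: 11.18
tool_pos: [527.6, -376.7, 43.2]
tcp_rot: [3.139, -0.003, 3.052]
contact_force: [-0.3, 0.5, -0.1]
grip_width: 59.5
finger_force: 0.0
```

Emit:
step_arm(
  targets=[0.65, 0, 0, 0.06, 0, 0, 0, 0.65, 0, 0, 0.06, 0, 0, 0, 0.4, 0, 0, 0.06, 0, 0, 0, 0.25, 0, 0, 0.06, 0, 0, 0, 0.2, 0, 0, 0.06, 0, 0, 0, 0.2, 0, 0, 0.06, 0, 0, 0, 0.2, 0, 0, 0.06, 0, 0, 0],
)

```text
time: 12.05
tool_pos: [527.9, -379.7, 38.9]
tcp_rot: [3.142, 0.0, 3.05]
contact_force: [-0.7, 1.0, 2.0]
grip_width: 31.5
finger_force: 30.0
```

Emit:
step_arm(
  targets=[0.2, 0, 0, -0.2, 0, 0, 0, 0.2, 0, 0, -0.5, 0, 0, 0, 0.2, 0, 0, -0.8, 0, 0, 0, 0.2, 0, 0, -1, 0, 0, 0, 0.2, 0, 0, -1, 0, 0, 0],
)

```text
time: 12.68
tool_pos: [528.5, -380.4, 140.2]
tcp_rot: [-3.139, 0.003, 3.05]
contact_force: [-0.0, 0.5, -0.4]
grip_width: 31.2
finger_force: 30.0
```

```bash
python3 leg.py 457 183.2 138 0.14 457 183.2 40 0.14
```

```text
t 12.7 [ 528.5 -380.4  140.2] [-3.139e+00  3.000e-03  3.050e+00] grip 31.2 30.0 [-0.   0.5 -0.4] q [-0.74  0.67  1.3   0.    1.18 -2.22]
-> [457.  183.2 138. ]
   [0.217 0.98  0.001] [-0.003  0.003 -0.295]
   [-0.014  0.98   0.004] [-0.  0.  0.]
   [-0.014  0.98   0.004] [-0.  0.  0.]
   [-0.014  0.98   0.004] [-0.  0.  0.]
   [-0.014  0.98   0.003] [-0.  0.  0.]
   [-0.01   0.757  0.003] [-0.  0.  0.]
-> [457.  183.2  40. ]
   [-0.   -0.    0.98] [-0.  0.  0.]
   [-0. -0.  0.] [-0.  0.  0.]
```

Emit:
step_arm(
  targets=[0.2, 0.11, 0.45, 0, 0, 0, -0.15, 0.2, 0.22, 0.9, 0, 0, 0, -0.295, 0.2, 0.22, 0.98, 0, 0, 0, -0.295],
)

```text
time: 13.05
tool_pos: [513.8, -277.1, 137.3]
tcp_rot: [3.139, -0.002, -2.999]
contact_force: [1.1, -0.3, 0.1]
grip_width: 31.4
finger_force: 30.0
```

Emit:
step_arm(
  targets=[0.2, -0.01, 0.5, 0, 0, 0, 0, 0.2, -0.015, 0.98, 0, 0, 0, 0, 0.2, -0.015, 0.98, 0, 0, 0, 0],
)

```text
time: 13.42
tool_pos: [502.1, -180.5, 137.9]
tcp_rot: [3.14, -0.002, -2.999]
contact_force: [0.4, 0.1, 0.0]
grip_width: 31.3
finger_force: 30.0
```

Emit:
step_arm(
  targets=[0.2, -0.01, 0.5, 0, 0, 0, 0, 0.2, -0.015, 0.98, 0, 0, 0, 0, 0.2, -0.015, 0.98, 0, 0, 0, 0],
)

```text
time: 13.8
tool_pos: [490.3, -84.2, 138.2]
tcp_rot: [3.141, -0.001, -2.999]
contact_force: [0.2, -0.7, -0.1]
grip_width: 31.3
finger_force: 30.0
```

Emit:
step_arm(
  targets=[0.2, -0.01, 0.5, 0, 0, 0, 0, 0.2, -0.015, 0.98, 0, 0, 0, 0, 0.2, -0.015, 0.98, 0, 0, 0, 0],
)

```text
time: 14.18
tool_pos: [478.6, 12.4, 138.4]
tcp_rot: [-3.142, -0.0, -2.999]
contact_force: [-0.4, 0.1, 0.0]
grip_width: 31.5
finger_force: 30.0
```

Emit:
step_arm(
  targets=[0.2, -0.01, 0.5, 0, 0, 0, 0, 0.2, -0.015, 0.98, 0, 0, 0, 0, 0.2, -0.015, 0.98, 0, 0, 0, 0],
)

```text
time: 14.55
tool_pos: [466.8, 109.4, 138.5]
tcp_rot: [-3.141, 0.001, -2.999]
contact_force: [-0.1, 0.0, -0.1]
grip_width: 31.4
finger_force: 30.0
```

Emit:
step_arm(
  targets=[0.2, -0.01, 0.4, 0, 0, 0, 0, 0.2, -0.01, 0.755, 0, 0, 0, 0, 0.2, -0.01, 0.755, 0, 0, 0, 0, 0.2, -0.01, 0.755, 0, 0, 0, 0],
)

```text
time: 15.05
tool_pos: [457.5, 182.0, 138.5]
tcp_rot: [-3.141, 0.0, -3.003]
contact_force: [0.2, -0.3, -1.6]
grip_width: 31.0
finger_force: 30.0
```

```bash
python3 leg.py 457 183.2 40 0.14
python3 - <<'E'
from h import *
p,d=bot.capture("wrist");cv2.imwrite("pics/w4.png",p)
f=np.load("side1.npz");p=f["p"]
g=cv2.cvtColor(p,cv2.COLOR_BGR2GRAY);m=np.zeros_like(g);m[140:182,230:285]=g[140:182,230:285]<70
k,l,s,_=cv2.connectedComponentsWithStats(m);j=1+s[1:,4].argmax();y,x=np.nonzero(l==j)
w=plane("side",np.c_[x,y],6).astype(np.float32);print(s[j],cv2.minAreaRect(w))
E
```

```text
t 15.1 [457.5 182.  138.5] [-3.141  0.    -3.003] grip 31.0 30.0 [ 0.2 -0.3 -1.6] q [ 0.22  0.41  1.77 -0.    0.96 -1.49]
-> [457.  183.2  40. ]
   [0.003 0.013 0.98 ] [-0.001  0.    -0.001]
   [ 0.    -0.     0.005] [ 0.  0. -0.]
[240 140  34  33 592] ((455.384765625, 212.6623077392578), (155.0415496826172, 97.80430603027344), 86.15269470214844)
```

View pics/w4.png

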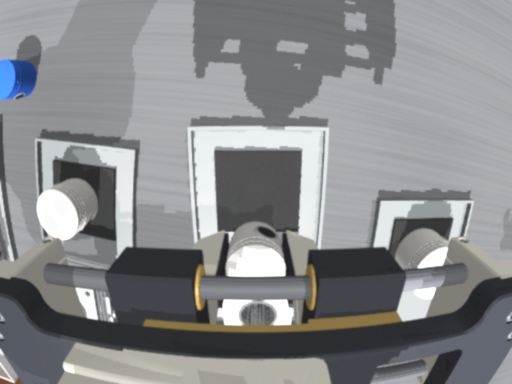

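The pad's front edge runs from (215,150) to (301,150). I'll use it to check the pad's middle.

```bash
cat >> h.py <<'E'
from scipy.spatial.transform import Rotation as R
def wrist(uv,pos,rot,z):
    i=bot.camera_info("wrist");dx,dy=(np.array(uv,float)-[i["cx"],i["cy"]]).T;r=np.hypot(dx,dy);t=r/i["fx"]
    ray=np.c_[np.sin(t)*dx/r,np.sin(t)*dy/r,np.cos(t)];H=np.array(i["hand_eye"]);T=R.from_euler("xyz",rot)
    q=T.apply(ray@H[:3,:3].T);o=T.apply(H[:3,3])+pos
    return (o+q*((z-o[2])/q[:,2])[:,None])[:,:2]
E
python3 - <<'E'
from h import *
def f(a,b,pos,rot,n):
    w=wrist([a,b],pos,rot,6);m=w.mean(0);e=w[1]-w[0];L=np.hypot(*e);e/=L
    print(n,np.round(w,1),"width %.1f"%L,"centre",np.round(m+40*np.array([-e[1],e[0]]),1))
f((215,150),(301,150),[457.5,182,138.5],[-3.141,0,-3.003],"t32")
f((208,148),(293,148),[526.9,-377.9,144.2],[3.14,0,3.051],"t62")
f((397,87),(463,95),[526.9,-377.9,144.2],[3.14,0,3.051],"t52")
E
```

```text
t32 [[421.1 139.8]
 [410.3 216.8]] width 77.8 centre [376.1 172.7]
t62 [[ 480.2 -417.6]
 [ 487.4 -339.5]] width 78.4 centre [ 444.  -374.9]
t52 [[ 433.3 -232.7]
 [ 438.4 -148.2]] width 84.6 centre [ 395.9 -188.1]
```

The sign was flipped. Corrected, the centres are t32 (455.3,183.9), t62 (523.6,-382.2) and t52 (475.8,-192.9). They agree with the earlier values within 2 mm, so I'll lower the piston.

Emit:
step_arm(
  targets=[0.2, 0.01, 0.01, 0.3, 0, 0, 0, 0.2, 0.01, 0.01, 0.6, 0, 0, 0, 0.2, 0.01, 0.01, 0.8, 0, 0, 0, 0.2, 0.01, 0.01, 0.9, 0, 0, 0, 0.2, 0.01, 0.01, 0.96, 0, 0, 0, 0.2, 0.01, 0.01, 0.98, 0, 0, 0, 0.2, 0.01, 0.01, 0.98, 0, 0, 0, 0.2, 0.01, 0.01, 0.98, 0, 0, 0],
)

```text
time: 16.1
tool_pos: [455.6, 184.8, 41.2]
tcp_rot: [3.141, 0.001, -3.001]
contact_force: [-0.4, -0.9, -0.8]
grip_width: 31.4
finger_force: 30.0
```

```bash
python3 leg.py 456.5 183.5 39 0.14
```

```text
t 16.1 [455.6 184.8  41.2] [ 3.141e+00  1.000e-03 -3.001e+00] grip 31.4 30.0 [-0.4 -0.9 -0.8] q [ 0.23  0.56  1.86  0.    0.72 -1.48]
-> [456.5 183.5  39. ]
   [-0.007 -0.014  0.022] [0.    0.001 0.001]
```

Emit:
step_arm(
  targets=[0.2, 0, 0, 0.01, 0, 0, 0, 0.2, 0, 0, 0.02, 0, 0, 0, 0.2, 0, 0, 0.025, 0, 0, 0, 0.2, 0, 0, 0.025, 0, 0, 0],
)

```text
time: 16.6
tool_pos: [455.4, 184.7, 38.8]
tcp_rot: [3.141, 0.001, -3.001]
contact_force: [-1.5, -0.3, 6.3]
grip_width: 31.0
finger_force: 30.0
```

Emit:
step_arm(
  targets=[0.45, 0, 0, 0, 0, 0, 0, 0.55, 0, 0, 0, 0, 0, 0, 0.65, 0, 0, 0, 0, 0, 0, 0.65, 0, 0, 0, 0, 0, 0, 0.65, 0, 0, 0, 0, 0, 0],
)

```text
time: 17.23
tool_pos: [455.3, 184.7, 38.2]
tcp_rot: [3.142, -0.0, -3.001]
contact_force: [0.6, -0.4, -0.2]
grip_width: 59.5
finger_force: 0.0
```

Emit:
step_arm(
  targets=[0.65, 0, 0, -0.2, 0, 0, 0, 0.65, 0, 0, -0.6, 0, 0, 0, 1, 0, 0, -1, 0, 0, 0, 1, 0, 0, -1, 0, 0, 0],
)

```text
time: 17.73
tool_pos: [457.0, 185.1, 141.0]
tcp_rot: [3.141, 0.006, -3.001]
contact_force: [0.2, 0.5, -0.5]
grip_width: 75.0
finger_force: 0.0
```

```bash
python3 leg.py 502 374.5 138 0.14 502 374.5 45 0.14
```

```text
t 17.7 [457.  185.1 141. ] [ 3.141  0.006 -3.001] grip 75.0 0.0 [ 0.2  0.5 -0.5] q [ 0.23  0.4   1.77  0.    0.96 -1.48]
-> [502.  374.5 138. ]
   [-0.384  0.98   0.019] [0.001 0.008 0.001]
   [-0.326  0.833  0.014] [-0.  0. -0.]
-> [502.  374.5  45. ]
   [0.   0.   0.93] [-0.  0. -0.]
```

Emit:
step_arm(
  targets=[1, -0.2, 0.5, 0, 0, 0, 0, 1, -0.39, 0.98, 0, 0, 0, 0, 1, -0.39, 0.98, 0, 0, 0, 0],
)

```text
time: 18.1
tool_pos: [480.1, 289.8, 136.8]
tcp_rot: [3.141, -0.001, -2.998]
contact_force: [-0.7, -0.8, -0.6]
grip_width: 91.7
finger_force: 0.0
```

Emit:
step_arm(
  targets=[1, -0.16, 0.42, 0, 0, 0, 0, 1, -0.33, 0.83, 0, 0, 0, 0, 1, -0.33, 0.83, 0, 0, 0, 0, 1, -0.33, 0.83, 0, 0, 0, 0],
)

```text
time: 18.6
tool_pos: [500.6, 372.7, 137.0]
tcp_rot: [-3.14, -0.002, -3.001]
contact_force: [-0.0, 0.3, 0.1]
grip_width: 91.7
finger_force: 0.0
```

```bash
python3 leg.py 502 374.5 45 0.14
python3 - <<'E'
from h import *
p,d=bot.capture("wrist");cv2.imwrite("pics/w5.png",p)
E
```

```text
t 18.6 [500.6 372.7 137. ] [-3.140e+00 -2.000e-03 -3.001e+00] grip 91.7 0.0 [-0.   0.3  0.1] q [ 0.52  0.63  1.38 -0.    1.14 -1.19]
-> [502.  374.5  45. ]
   [-0.019  0.018  0.92 ] [-0.002 -0.003  0.   ]
```

View pics/w5.png

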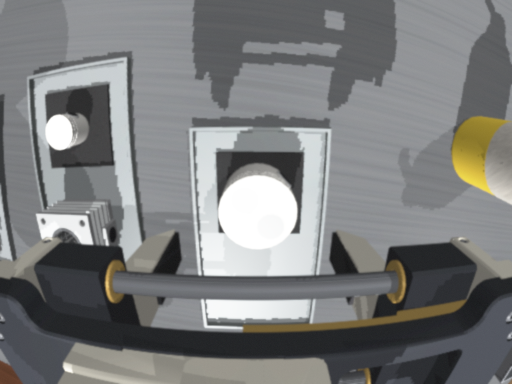

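Piston 32 stands upright on the t32 pad at (70,130), and piston 62 is centred at (258,208). I'll grip piston 62 and lift it.

Emit:
step_arm(
  targets=[1, -0.01, 0.015, 0.3, 0, 0, 0, 1, -0.01, 0.015, 0.6, 0, 0, 0, 1, -0.01, 0.015, 0.85, 0, 0, 0, 1, -0.01, 0.015, 0.92, 0, 0, 0, 1, -0.01, 0.015, 0.92, 0, 0, 0, 1, -0.01, 0.015, 0.92, 0, 0, 0],
)

```text
time: 19.4
tool_pos: [502.7, 375.7, 47.6]
tcp_rot: [3.141, 0.002, -3.002]
contact_force: [0.3, 0.5, -0.8]
grip_width: 91.9
finger_force: 0.0
```

Emit:
step_arm(
  targets=[0.6, 0, 0, 0, 0, 0, 0, 0.5, 0, 0, 0, 0, 0, 0, 0.5, 0, 0, 0, 0, 0, 0, 0.5, 0, 0, 0, 0, 0, 0, 0.5, 0, 0, 0, 0, 0, 0, 0.4, 0, 0, 0, 0, 0, 0],
)

```text
time: 20.15
tool_pos: [502.1, 375.5, 46.4]
tcp_rot: [-3.142, 0.0, -3.001]
contact_force: [0.1, -0.2, 2.1]
grip_width: 61.7
finger_force: 30.0
```

Emit:
step_arm(
  targets=[0.4, 0, 0, -0.2, 0, 0, 0, 0.4, 0, 0, -0.5, 0, 0, 0, 0.4, 0, 0, -0.8, 0, 0, 0, 0.4, 0, 0, -1, 0, 0, 0, 0.4, 0, 0, -1, 0, 0, 0],
)

```text
time: 20.78
tool_pos: [502.6, 376.0, 147.3]
tcp_rot: [3.14, 0.003, -3.001]
contact_force: [-0.8, 1.1, -3.2]
grip_width: 61.3
finger_force: 30.0
```

```bash
python3 leg.py 525 -383.5 144 -0.09 525 -383.5 46 -0.09
```

```text
t 20.8 [502.6 376.  147.3] [ 3.140e+00  3.000e-03 -3.001e+00] grip 61.3 30.0 [-0.8  1.1 -3.2] q [ 0.52  0.62  1.37  0.    1.15 -1.19]
-> [ 525.  -383.5  144. ]
   [ 0.109 -0.98   0.003] [0.002 0.003 0.293]
   [-0.117 -0.98   0.004] [-0.  0.  0.]
   [-0.117 -0.98   0.004] [-0.  0.  0.]
   [-0.118 -0.98   0.004] [-0.  0.  0.]
   [-0.117 -0.98   0.005] [-0.  0.  0.]
   [-0.118 -0.98   0.004] [-0.  0.  0.]
   [-0.117 -0.98   0.005] [-0.  0.  0.]
   [-0.082 -0.685  0.003] [-0.  0.  0.]
-> [ 525.  -383.5   46. ]
   [-0.   -0.    0.98] [-0.  0.  0.]
```

Emit:
step_arm(
  targets=[0.4, 0.05, -0.45, 0, 0, 0, 0.15, 0.4, 0.11, -0.9, 0, 0, 0, 0.293, 0.4, 0.11, -0.98, 0, 0, 0, 0.293],
)

```text
time: 21.15
tool_pos: [504.1, 274.4, 144.6]
tcp_rot: [-3.14, -0.003, 3.049]
contact_force: [-0.2, -0.6, -2.1]
grip_width: 61.3
finger_force: 30.0
```

Emit:
step_arm(
  targets=[0.4, -0.06, -0.5, 0, 0, 0, 0, 0.4, -0.12, -0.98, 0, 0, 0, 0, 0.4, -0.12, -0.98, 0, 0, 0, 0],
)

```text
time: 21.52
tool_pos: [507.9, 176.1, 145.2]
tcp_rot: [-3.141, -0.002, 3.049]
contact_force: [-0.0, 0.0, -1.5]
grip_width: 61.3
finger_force: 30.0
```

Emit:
step_arm(
  targets=[0.4, -0.06, -0.5, 0, 0, 0, 0, 0.4, -0.12, -0.98, 0, 0, 0, 0, 0.4, -0.12, -0.98, 0, 0, 0, 0],
)

```text
time: 21.9
tool_pos: [511.5, 78.2, 145.6]
tcp_rot: [-3.142, -0.001, 3.049]
contact_force: [0.2, 1.1, -1.9]
grip_width: 61.6
finger_force: 30.0
```

Emit:
step_arm(
  targets=[0.4, -0.06, -0.5, 0, 0, 0, 0, 0.4, -0.12, -0.98, 0, 0, 0, 0, 0.4, -0.12, -0.98, 0, 0, 0, 0],
)

```text
time: 22.28
tool_pos: [515.0, -20.1, 145.7]
tcp_rot: [3.141, 0.0, 3.05]
contact_force: [0.2, 1.0, -2.0]
grip_width: 61.3
finger_force: 30.0
```

Emit:
step_arm(
  targets=[0.4, -0.06, -0.5, 0, 0, 0, 0, 0.4, -0.12, -0.98, 0, 0, 0, 0, 0.4, -0.12, -0.98, 0, 0, 0, 0],
)

```text
time: 22.65
tool_pos: [518.3, -118.5, 145.8]
tcp_rot: [3.141, 0.0, 3.05]
contact_force: [-0.6, 0.4, -3.1]
grip_width: 61.7
finger_force: 30.0
```

Emit:
step_arm(
  targets=[0.4, -0.06, -0.5, 0, 0, 0, 0, 0.4, -0.12, -0.98, 0, 0, 0, 0, 0.4, -0.12, -0.98, 0, 0, 0, 0],
)

```text
time: 23.02
tool_pos: [521.6, -216.9, 145.7]
tcp_rot: [3.141, 0.0, 3.05]
contact_force: [-0.8, 1.2, -2.2]
grip_width: 62.0
finger_force: 30.0
```

Emit:
step_arm(
  targets=[0.4, -0.06, -0.5, 0, 0, 0, 0, 0.4, -0.12, -0.98, 0, 0, 0, 0, 0.4, -0.12, -0.98, 0, 0, 0, 0],
)

```text
time: 23.4
tool_pos: [524.7, -315.3, 145.6]
tcp_rot: [3.141, 0.0, 3.051]
contact_force: [0.4, 1.4, -3.6]
grip_width: 61.6
finger_force: 30.0
```

Emit:
step_arm(
  targets=[0.4, -0.04, -0.35, 0, 0, 0, 0, 0.4, -0.08, -0.68, 0, 0, 0, 0, 0.4, -0.08, -0.68, 0, 0, 0, 0, 0.4, -0.08, -0.68, 0, 0, 0, 0],
)

```text
time: 23.9
tool_pos: [526.5, -380.7, 145.6]
tcp_rot: [3.139, -0.001, 3.054]
contact_force: [-0.1, 0.6, -1.5]
grip_width: 61.9
finger_force: 30.0
```

```bash
python3 leg.py 525 -383.5 48 -0.09
```

```text
t 23.9 [ 526.5 -380.7  145.6] [ 3.139e+00 -1.000e-03  3.054e+00] grip 61.9 30.0 [-0.1  0.6 -1.5] q [-0.74  0.66  1.29  0.    1.19 -2.23]
-> [ 525.  -383.5   48. ]
   [ 0.011 -0.031  0.976] [ 0.003 -0.001  0.003]
```

Emit:
step_arm(
  targets=[0.4, 0.01, -0.02, 0.3, 0, 0, 0, 0.4, 0.01, -0.02, 0.6, 0, 0, 0, 0.4, 0.01, -0.02, 0.8, 0, 0, 0, 0.4, 0.01, -0.02, 0.9, 0, 0, 0, 0.4, 0.01, -0.02, 0.95, 0, 0, 0, 0.4, 0.01, -0.02, 0.97, 0, 0, 0, 0.4, 0.01, -0.02, 0.97, 0, 0, 0, 0.4, 0.01, -0.02, 0.97, 0, 0, 0],
)

```text
time: 24.9
tool_pos: [524.8, -385.7, 49.8]
tcp_rot: [-3.141, 0.001, 3.052]
contact_force: [0.7, -0.2, -1.9]
grip_width: 61.9
finger_force: 30.0
```

```bash
python3 leg.py 525 -383.5 46 -0.09
python3 - <<'E'
from h import *
p,d=bot.capture("wrist");cv2.imwrite("pics/w6.png",p)
E
```

```text
t 24.9 [ 524.8 -385.7   49.8] [-3.141e+00  1.000e-03  3.052e+00] grip 61.9 30.0 [ 0.7 -0.2 -1.9] q [-0.75  0.77  1.37  0.    1.   -2.23]
-> [ 525.  -383.5   46. ]
   [-0.     0.022  0.038] [-0.001  0.001  0.   ]
```

View pics/w6.png

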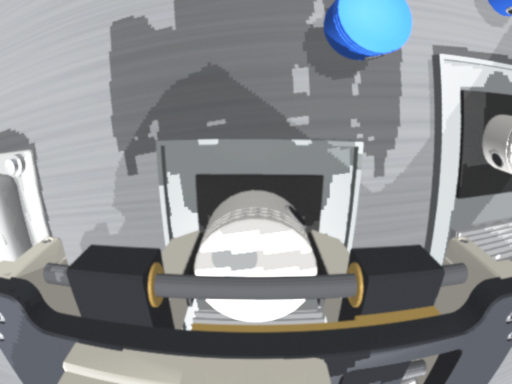

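Piston 62 at (256,255) is centred over its pad, whose columns run 197–322. I'll lower the last millimetres, release and retreat.

Emit:
step_arm(
  targets=[0.4, 0, 0.01, 0.015, 0, 0, 0, 0.4, 0, 0.01, 0.03, 0, 0, 0, 0.4, 0, 0.01, 0.038, 0, 0, 0, 0.4, 0, 0.01, 0.038, 0, 0, 0],
)

```text
time: 25.45
tool_pos: [524.7, -384.4, 46.4]
tcp_rot: [-3.142, 0.0, 3.052]
contact_force: [-3.1, 3.2, 4.9]
grip_width: 61.8
finger_force: 30.0
```

```bash
python3 leg.py
```

```text
t 25.4 [ 524.7 -384.4   46.4] [-3.142  0.     3.052] grip 61.8 30.0 [-3.1  3.2  4.9] q [-0.75  0.77  1.38  0.    0.99 -2.23]
```

Emit:
step_arm(
  targets=[0.75, 0, 0, 0, 0, 0, 0, 0.85, 0, 0, 0, 0, 0, 0, 0.95, 0, 0, 0, 0, 0, 0, 1, 0, 0, 0, 0, 0, 0, 1, 0, 0, 0, 0, 0, 0],
)

```text
time: 26.08
tool_pos: [524.7, -384.4, 45.3]
tcp_rot: [3.141, -0.0, 3.052]
contact_force: [-0.1, 0.6, 0.6]
grip_width: 91.8
finger_force: 0.0
```

Emit:
step_arm(
  targets=[1, 0, 0, -0.2, 0, 0, 0, 1, 0, 0, -0.6, 0, 0, 0, 1, 0, 0, -0.95, 0, 0, 0, 1, 0, 0, -0.95, 0, 0, 0],
)

```text
time: 26.58
tool_pos: [525.9, -385.6, 143.9]
tcp_rot: [-3.138, 0.005, 3.052]
contact_force: [0.4, 0.1, -0.2]
grip_width: 91.7
finger_force: 0.0
```

```bash
python3 leg.py 471.5 -193.4 138 0.01 471.5 -193.4 40 0.01
```

```text
t 26.6 [ 525.9 -385.6  143.9] [-3.138  0.005  3.052] grip 91.7 0.0 [ 0.4  0.1 -0.2] q [-0.75  0.66  1.29  0.    1.18 -2.23]
-> [ 471.5 -193.4  138. ]
   [0.375 0.98  0.025] [-0.005  0.006 -0.127]
   [0.25  0.915 0.028] [-0.  0.  0.]
-> [ 471.5 -193.4   40. ]
   [0.    0.001 0.98 ] [-0.  0.  0.]
```

Emit:
step_arm(
  targets=[0.75, 0.19, 0.49, 0, 0, 0, -0.127, 0.75, 0.375, 0.98, 0, 0, 0, -0.127, 0.75, 0.375, 0.98, 0, 0, 0, -0.127],
)

```text
time: 26.95
tool_pos: [494.5, -279.8, 139.3]
tcp_rot: [3.138, -0.003, -3.129]
contact_force: [-0.7, -0.5, 0.5]
grip_width: 69.8
finger_force: 0.0
```

Emit:
step_arm(
  targets=[0.75, 0.13, 0.46, 0, 0, 0, 0, 0.75, 0.25, 0.915, 0, 0, 0, 0, 0.75, 0.25, 0.915, 0, 0, 0, 0, 0.75, 0.25, 0.915, 0, 0, 0, 0],
)

```text
time: 27.45
tool_pos: [470.9, -193.4, 140.3]
tcp_rot: [-3.141, 0.001, -3.132]
contact_force: [0.2, -1.0, 0.2]
grip_width: 68.7
finger_force: 0.0
```

```bash
python3 leg.py 471.5 -193.4 40 0.01
python3 - <<'E'
from h import *
p,d=bot.capture("wrist");cv2.imwrite("pics/w7.png",p)
E
```

```text
t 27.4 [ 470.9 -193.4  140.3] [-3.141e+00  1.000e-03 -3.132e+00] grip 68.7 0.0 [ 0.2 -1.   0.2] q [-0.54  0.43  1.72 -0.    0.98 -2.12]
-> [ 471.5 -193.4   40. ]
   [-0.005  0.     0.98 ] [-0.001  0.001 -0.   ]
   [0.    0.    0.023] [-0.  0. -0.]
```

View pics/w7.png

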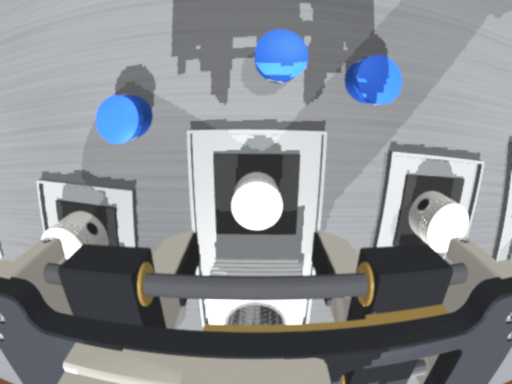

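Piston 42 at (257,203) is centred between the fingers, and piston 62 stands in the left tray. I'll grip piston 42.

Emit:
step_arm(
  targets=[0.75, 0, 0, 0.3, 0, 0, 0, 0.75, 0, 0, 0.6, 0, 0, 0, 0.75, 0, 0, 0.85, 0, 0, 0, 0.75, 0, 0, 1, 0, 0, 0, 0.75, 0, 0, 1, 0, 0, 0, 0.75, 0, 0, 1, 0, 0, 0],
)

```text
time: 28.25
tool_pos: [470.8, -192.8, 41.1]
tcp_rot: [-3.141, 0.001, -3.132]
contact_force: [-0.0, -0.4, -0.6]
grip_width: 68.6
finger_force: 0.0
```

Emit:
step_arm(
  targets=[0.5, 0, 0, 0, 0, 0, 0, 0.4, 0, 0, 0, 0, 0, 0, 0.3, 0, 0, 0, 0, 0, 0, 0.3, 0, 0, 0, 0, 0, 0, 0.25, 0, 0, 0, 0, 0, 0, 0.25, 0, 0, 0, 0, 0, 0],
)

```text
time: 29.0
tool_pos: [470.3, -192.2, 40.7]
tcp_rot: [-3.141, 0.0, -3.132]
contact_force: [-0.4, 0.9, 5.3]
grip_width: 41.2
finger_force: 30.0
```

Emit:
step_arm(
  targets=[0.25, 0, 0, -0.2, 0, 0, 0, 0.25, 0, 0, -0.5, 0, 0, 0, 0.25, 0, 0, -0.8, 0, 0, 0, 0.25, 0, 0, -1, 0, 0, 0, 0.25, 0, 0, -1, 0, 0, 0],
)

```text
time: 29.62
tool_pos: [470.7, -192.6, 141.3]
tcp_rot: [-3.14, 0.002, -3.132]
contact_force: [0.3, 0.3, -1.2]
grip_width: 41.5
finger_force: 30.0
```

```bash
python3 leg.py 501.5 373 140 0.14 501.5 373 42 0.14
```

```text
t 29.6 [ 470.7 -192.6  141.3] [-3.140e+00  2.000e-03 -3.132e+00] grip 41.5 30.0 [ 0.3  0.3 -1.2] q [-0.54  0.43  1.73  0.    0.98 -2.12]
-> [501.5 373.  140. ]
   [-0.063  0.98   0.001] [-0.002  0.003 -0.165]
   [-0.193  0.98   0.002] [ 0. -0. -0.]
   [-0.192  0.98   0.002] [ 0. -0. -0.]
   [-0.193  0.98   0.002] [ 0. -0. -0.]
   [-0.192  0.98   0.003] [ 0. -0. -0.]
   [-0.133  0.674  0.002] [ 0. -0. -0.]
-> [501.5 373.   42. ]
   [0.   0.   0.98] [ 0. -0. -0.]
```

Emit:
step_arm(
  targets=[0.25, -0.03, 0.49, 0, 0, 0, -0.165, 0.25, -0.06, 0.98, 0, 0, 0, -0.165, 0.25, -0.06, 0.98, 0, 0, 0, -0.165],
)

```text
time: 30.0
tool_pos: [474.2, -91.3, 139.0]
tcp_rot: [3.14, -0.003, -2.998]
contact_force: [-0.2, -0.8, -1.3]
grip_width: 41.4
finger_force: 30.0
```

Emit:
step_arm(
  targets=[0.25, -0.1, 0.49, 0, 0, 0, 0, 0.25, -0.19, 0.98, 0, 0, 0, 0, 0.25, -0.19, 0.98, 0, 0, 0, 0],
)

```text
time: 30.38
tool_pos: [479.8, 7.4, 139.4]
tcp_rot: [3.141, -0.002, -2.998]
contact_force: [0.3, -0.6, -0.6]
grip_width: 41.3
finger_force: 30.0
```

Emit:
step_arm(
  targets=[0.25, -0.1, 0.49, 0, 0, 0, 0, 0.25, -0.19, 0.98, 0, 0, 0, 0, 0.25, -0.19, 0.98, 0, 0, 0, 0],
)

```text
time: 30.75
tool_pos: [485.6, 106.3, 139.6]
tcp_rot: [3.141, -0.001, -2.999]
contact_force: [0.5, -1.3, -0.8]
grip_width: 41.4
finger_force: 30.0
```

Emit:
step_arm(
  targets=[0.25, -0.1, 0.49, 0, 0, 0, 0, 0.25, -0.19, 0.98, 0, 0, 0, 0, 0.25, -0.19, 0.98, 0, 0, 0, 0],
)

```text
time: 31.12
tool_pos: [491.2, 205.5, 139.7]
tcp_rot: [-3.142, -0.0, -3.0]
contact_force: [-0.4, -1.0, -0.7]
grip_width: 41.8
finger_force: 30.0
```

Emit:
step_arm(
  targets=[0.25, -0.1, 0.49, 0, 0, 0, 0, 0.25, -0.19, 0.98, 0, 0, 0, 0, 0.25, -0.19, 0.98, 0, 0, 0, 0],
)

```text
time: 31.5
tool_pos: [496.6, 304.8, 139.7]
tcp_rot: [-3.141, -0.0, -3.0]
contact_force: [-0.5, -0.6, -0.4]
grip_width: 41.2
finger_force: 30.0
```

Emit:
step_arm(
  targets=[0.25, -0.07, 0.35, 0, 0, 0, 0, 0.25, -0.14, 0.675, 0, 0, 0, 0, 0.25, -0.14, 0.675, 0, 0, 0, 0, 0.25, -0.14, 0.675, 0, 0, 0, 0],
)

```text
time: 32.0
tool_pos: [500.9, 370.9, 139.9]
tcp_rot: [-3.14, -0.001, -3.003]
contact_force: [-1.2, -1.0, -1.1]
grip_width: 41.8
finger_force: 30.0
```

```bash
python3 leg.py 501.5 373 43 0.14
```

```text
t 32.0 [500.9 370.9 139.9] [-3.140e+00 -1.000e-03 -3.003e+00] grip 41.8 30.0 [-1.2 -1.  -1.1] q [ 0.51  0.62  1.38 -0.    1.14 -1.19]
-> [501.5 373.   43. ]
   [-0.01   0.021  0.968] [-0.002 -0.002 -0.002]
```

Emit:
step_arm(
  targets=[0.25, 0, 0.01, 0.3, 0, 0, 0, 0.25, 0, 0.01, 0.6, 0, 0, 0, 0.25, 0, 0.01, 0.8, 0, 0, 0, 0.25, 0, 0.01, 0.9, 0, 0, 0, 0.25, 0, 0.01, 0.95, 0, 0, 0, 0.25, 0, 0.01, 0.97, 0, 0, 0, 0.25, 0, 0.01, 0.98, 0, 0, 0, 0.25, 0, 0.01, 0.98, 0, 0, 0],
)

```text
time: 33.0
tool_pos: [500.4, 374.6, 42.9]
tcp_rot: [3.141, 0.001, -3.002]
contact_force: [0.3, -0.6, -0.2]
grip_width: 41.2
finger_force: 30.0
```

Emit:
step_arm(
  targets=[0.25, 0, 0, 0.01, 0, 0, 0, 0.25, 0, 0, 0.02, 0, 0, 0, 0.25, 0, 0, 0.02, 0, 0, 0],
)

```text
time: 33.38
tool_pos: [500.3, 374.5, 40.7]
tcp_rot: [3.141, 0.0, -3.002]
contact_force: [-0.5, -0.3, 2.1]
grip_width: 41.7
finger_force: 30.0
```

Emit:
step_arm(
  targets=[0.55, 0, 0, 0, 0, 0, 0, 0.65, 0, 0, 0, 0, 0, 0, 0.75, 0, 0, 0, 0, 0, 0, 0.75, 0, 0, 0, 0, 0, 0, 0.75, 0, 0, 0, 0, 0, 0],
)

```text
time: 34.0
tool_pos: [500.3, 374.4, 40.4]
tcp_rot: [3.142, 0.0, -3.002]
contact_force: [-0.5, -0.9, -0.1]
grip_width: 68.9
finger_force: 0.0
```

Emit:
step_arm(
  targets=[0.75, 0, 0, -0.2, 0, 0, 0, 0.75, 0, 0, -0.6, 0, 0, 0, 0.9, 0, 0, -0.98, 0, 0, 0, 0.9, 0, 0, -0.98, 0, 0, 0],
)

```text
time: 34.5
tool_pos: [501.9, 375.3, 142.0]
tcp_rot: [3.139, 0.006, -3.002]
contact_force: [-0.4, 0.5, -1.0]
grip_width: 81.1
finger_force: 0.0
```

```bash
python3 leg.py 490.5 -7.6 138 -0.03 490.5 -7.6 42 -0.03
```

```text
t 34.5 [501.9 375.3 142. ] [ 3.139  0.006 -3.002] grip 81.1 0.0 [-0.4  0.5 -1. ] q [ 0.52  0.62  1.38  0.    1.14 -1.19]
-> [490.5  -7.6 138. ]
   [ 0.168 -0.98   0.007] [0.004 0.008 0.216]
   [-0.001 -0.98   0.01 ] [ 0. -0. -0.]
   [-0.   -0.98  0.01] [ 0. -0. -0.]
   [-0.001 -0.876  0.009] [ 0. -0. -0.]
-> [490.5  -7.6  42. ]
   [ 0.   -0.    0.96] [ 0. -0. -0.]
```

Emit:
step_arm(
  targets=[0.9, 0.08, -0.49, 0, 0, 0, 0.216, 0.9, 0.17, -0.98, 0, 0, 0, 0.216, 0.9, 0.17, -0.98, 0, 0, 0, 0.216],
)

```text
time: 34.88
tool_pos: [496.4, 272.0, 137.4]
tcp_rot: [-3.14, -0.003, 3.108]
contact_force: [0.3, 0.0, 0.2]
grip_width: 82.9
finger_force: 0.0
```

Emit:
step_arm(
  targets=[0.9, 0, -0.49, 0, 0, 0, 0, 0.9, 0, -0.98, 0, 0, 0, 0, 0.9, 0, -0.98, 0, 0, 0, 0],
)

```text
time: 35.25
tool_pos: [493.9, 175.2, 137.8]
tcp_rot: [-3.141, -0.001, 3.108]
contact_force: [-0.0, 0.1, 0.6]
grip_width: 82.6
finger_force: 0.0
```

Emit:
step_arm(
  targets=[0.9, 0, -0.49, 0, 0, 0, 0, 0.9, 0, -0.98, 0, 0, 0, 0, 0.9, 0, -0.98, 0, 0, 0, 0],
)

```text
time: 35.62
tool_pos: [491.5, 77.9, 138.1]
tcp_rot: [3.141, -0.0, 3.109]
contact_force: [0.3, 0.6, -0.4]
grip_width: 82.7
finger_force: 0.0
```

Emit:
step_arm(
  targets=[0.9, 0, -0.45, 0, 0, 0, 0, 0.9, 0, -0.875, 0, 0, 0, 0, 0.9, 0, -0.875, 0, 0, 0, 0, 0.9, 0, -0.875, 0, 0, 0, 0],
)

```text
time: 36.12
tool_pos: [488.8, -6.9, 138.2]
tcp_rot: [3.141, -0.0, 3.112]
contact_force: [0.2, -0.7, -0.5]
grip_width: 82.4
finger_force: 0.0
```

```bash
python3 leg.py 490.5 -7.6 42 -0.03
python3 - <<'E'
from h import *
p,d=bot.capture("wrist");cv2.imwrite("pics/w8.png",p)
E
```

```text
t 36.1 [488.8  -6.9 138.2] [ 3.141 -0.     3.112] grip 82.4 0.0 [ 0.2 -0.7 -0.5] q [-0.17  0.41  1.78  0.    0.96 -1.71]
-> [490.5  -7.6  42. ]
   [-0.017 -0.008  0.962] [ 0.001 -0.     0.001]
```

View pics/w8.png

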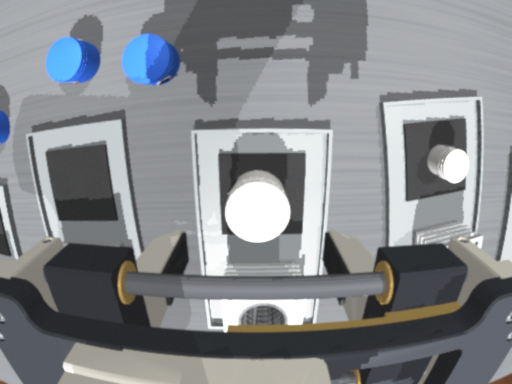

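Piston 52 at (258,205) is centred between the fingers. The t52 pad at left is empty, and piston 32 stands in t32 at (448,163). I'll grip piston 52 and lift it.

Emit:
step_arm(
  targets=[0.9, -0.015, 0, 0.3, 0, 0, 0, 0.9, -0.015, 0, 0.6, 0, 0, 0, 0.9, -0.015, 0, 0.85, 0, 0, 0, 0.9, -0.015, 0, 0.96, 0, 0, 0, 0.9, -0.015, 0, 0.96, 0, 0, 0, 0.9, -0.015, 0, 0.96, 0, 0, 0],
)

```text
time: 36.92
tool_pos: [490.7, -8.2, 43.2]
tcp_rot: [-3.141, 0.002, 3.112]
contact_force: [-0.6, -0.7, 0.6]
grip_width: 82.5
finger_force: 0.0
```

Emit:
step_arm(
  targets=[0.6, 0, 0, 0, 0, 0, 0, 0.4, 0, 0, 0, 0, 0, 0, 0.4, 0, 0, 0, 0, 0, 0, 0.4, 0, 0, 0, 0, 0, 0, 0.35, 0, 0, 0, 0, 0, 0, 0.35, 0, 0, 0, 0, 0, 0],
)

```text
time: 37.67
tool_pos: [490.2, -8.3, 42.7]
tcp_rot: [3.141, 0.0, 3.111]
contact_force: [-0.6, 3.1, 5.4]
grip_width: 51.4
finger_force: 30.0
```

Emit:
step_arm(
  targets=[0.35, 0, 0, -0.2, 0, 0, 0, 0.35, 0, 0, -0.5, 0, 0, 0, 0.35, 0, 0, -0.8, 0, 0, 0, 0.35, 0, 0, -1, 0, 0, 0, 0.35, 0, 0, -1, 0, 0, 0],
)

```text
time: 38.3
tool_pos: [490.6, -8.8, 143.2]
tcp_rot: [-3.141, 0.002, 3.112]
contact_force: [0.2, -0.7, -1.9]
grip_width: 51.5
finger_force: 30.0
```

```bash
python3 leg.py 475 -194 142 0.01 475 -194 44 0.01
```

```text
t 38.3 [490.6  -8.8 143.2] [-3.141e+00  2.000e-03  3.112e+00] grip 51.5 30.0 [ 0.2 -0.7 -1.9] q [-0.17  0.4   1.77 -0.    0.97 -1.71]
-> [ 475. -194.  142.]
   [ 0.053 -0.98   0.007] [-0.001  0.003 -0.051]
   [ 0.083 -0.873  0.005] [0. 0. 0.]
-> [ 475. -194.   44.]
   [-0.    0.    0.98] [0. 0. 0.]
   [-0.  0.  0.] [0. 0. 0.]
```

Emit:
step_arm(
  targets=[0.35, 0.03, -0.49, 0, 0, 0, -0.05, 0.35, 0.05, -0.98, 0, 0, 0, -0.05, 0.35, 0.05, -0.98, 0, 0, 0, -0.05],
)

```text
time: 38.67
tool_pos: [481.3, -108.9, 140.9]
tcp_rot: [3.142, -0.002, -3.137]
contact_force: [0.8, 0.3, -2.3]
grip_width: 51.4
finger_force: 30.0
```

Emit:
step_arm(
  targets=[0.35, 0.04, -0.45, 0, 0, 0, 0, 0.35, 0.08, -0.87, 0, 0, 0, 0, 0.35, 0.08, -0.87, 0, 0, 0, 0, 0.35, 0.08, -0.87, 0, 0, 0, 0],
)

```text
time: 39.17
tool_pos: [474.4, -192.2, 141.4]
tcp_rot: [3.14, -0.002, -3.133]
contact_force: [-0.5, 1.0, -1.4]
grip_width: 51.4
finger_force: 30.0
```

```bash
python3 leg.py 475 -194 44 0.01
```

```text
t 39.2 [ 474.4 -192.2  141.4] [ 3.140e+00 -2.000e-03 -3.133e+00] grip 51.4 30.0 [-0.5  1.  -1.4] q [-0.54  0.44  1.71  0.    0.99 -2.12]
-> [ 475. -194.   44.]
   [-0.008 -0.02   0.974] [ 0.002 -0.002 -0.001]
```

Emit:
step_arm(
  targets=[0.35, 0, -0.01, 0.3, 0, 0, 0, 0.35, 0, -0.01, 0.6, 0, 0, 0, 0.35, 0, -0.01, 0.8, 0, 0, 0, 0.35, 0, -0.01, 0.9, 0, 0, 0, 0.35, 0, -0.01, 0.95, 0, 0, 0, 0.35, 0, -0.01, 0.97, 0, 0, 0, 0.35, 0, -0.01, 0.97, 0, 0, 0, 0.35, 0, -0.01, 0.97, 0, 0, 0],
)

```text
time: 40.17
tool_pos: [475.2, -194.5, 45.9]
tcp_rot: [-3.141, 0.001, -3.132]
contact_force: [0.0, -0.1, -1.8]
grip_width: 51.6
finger_force: 30.0
```

Emit:
step_arm(
  targets=[0.35, 0, 0, 0.01, 0, 0, 0, 0.35, 0, 0, 0.02, 0, 0, 0, 0.35, 0, 0, 0.02, 0, 0, 0],
)

```text
time: 40.55
tool_pos: [474.9, -194.3, 43.4]
tcp_rot: [3.141, -0.0, -3.132]
contact_force: [-0.3, -0.5, -2.1]
grip_width: 51.5
finger_force: 30.0
```

Still about 1 mm above the pad, so I'll lower slightly more, release and retreat.

Emit:
step_arm(
  targets=[0.35, 0, 0, 0.012, 0, 0, 0, 0.35, 0, 0, 0.012, 0, 0, 0, 0.35, 0, 0, 0.012, 0, 0, 0],
)

```text
time: 40.92
tool_pos: [475.0, -194.4, 42.7]
tcp_rot: [-3.141, 0.0, -3.132]
contact_force: [-1.8, 1.1, 6.0]
grip_width: 51.2
finger_force: 30.0
```

Emit:
step_arm(
  targets=[0.65, 0, 0, 0, 0, 0, 0, 0.75, 0, 0, 0, 0, 0, 0, 0.85, 0, 0, 0, 0, 0, 0, 0.85, 0, 0, 0, 0, 0, 0, 0.85, 0, 0, 0, 0, 0, 0],
)

```text
time: 41.55
tool_pos: [474.9, -194.3, 42.2]
tcp_rot: [3.142, 0.0, -3.132]
contact_force: [0.3, 0.2, -0.3]
grip_width: 77.7
finger_force: 0.0
```

Emit:
step_arm(
  targets=[0.85, 0, 0, -0.2, 0, 0, 0, 0.85, 0, 0, -0.6, 0, 0, 0, 0.8, 0, 0, -0.98, 0, 0, 0, 0.75, 0, 0, -0.98, 0, 0, 0],
)

```text
time: 42.05
tool_pos: [476.4, -195.2, 143.0]
tcp_rot: [-3.138, 0.005, -3.132]
contact_force: [-0.9, 0.3, -0.2]
grip_width: 70.2
finger_force: 0.0
```

```bash
python3 leg.py 500.5 374.5 138 0.14 500.5 374.5 40 0.14
```

```text
t 42.0 [ 476.4 -195.2  143. ] [-3.138  0.005 -3.132] grip 70.2 0.0 [-0.9  0.3 -0.2] q [-0.54  0.44  1.71  0.    0.99 -2.12]
-> [500.5 374.5 138. ]
   [-0.051  0.98   0.006] [-0.004  0.007 -0.166]
   [-0.18   0.98   0.008] [-0. -0. -0.]
   [-0.18   0.98   0.008] [-0. -0. -0.]
   [-0.18   0.98   0.008] [-0. -0. -0.]
   [-0.18   0.98   0.009] [-0. -0. -0.]
   [-0.134  0.723  0.006] [-0. -0. -0.]
-> [500.5 374.5  40. ]
   [0.   0.   0.98] [-0. -0. -0.]
   [0. 0. 0.] [-0. -0. -0.]
```

Emit:
step_arm(
  targets=[0.75, -0.03, 0.49, 0, 0, 0, -0.166, 0.75, -0.05, 0.98, 0, 0, 0, -0.166, 0.75, -0.05, 0.98, 0, 0, 0, -0.166],
)

```text
time: 42.42
tool_pos: [478.1, -93.5, 139.2]
tcp_rot: [3.14, -0.002, -2.998]
contact_force: [-0.3, -0.5, -0.4]
grip_width: 68.6
finger_force: 0.0
```

Emit:
step_arm(
  targets=[0.75, -0.09, 0.49, 0, 0, 0, 0, 0.75, -0.18, 0.98, 0, 0, 0, 0, 0.75, -0.18, 0.98, 0, 0, 0, 0],
)

```text
time: 42.8
tool_pos: [482.8, 5.0, 139.5]
tcp_rot: [3.141, -0.001, -2.998]
contact_force: [-0.2, -0.9, 0.1]
grip_width: 68.7
finger_force: 0.0
```

Emit:
step_arm(
  targets=[0.75, -0.09, 0.49, 0, 0, 0, 0, 0.75, -0.18, 0.98, 0, 0, 0, 0, 0.75, -0.18, 0.98, 0, 0, 0, 0],
)

```text
time: 43.18
tool_pos: [487.6, 103.8, 139.7]
tcp_rot: [3.142, -0.0, -2.999]
contact_force: [-0.4, -0.2, 0.7]
grip_width: 68.7
finger_force: 0.0
```

Emit:
step_arm(
  targets=[0.75, -0.09, 0.49, 0, 0, 0, 0, 0.75, -0.18, 0.98, 0, 0, 0, 0, 0.75, -0.18, 0.98, 0, 0, 0, 0],
)

```text
time: 43.55
tool_pos: [492.1, 202.8, 139.7]
tcp_rot: [-3.141, 0.0, -3.0]
contact_force: [0.6, -0.8, 0.0]
grip_width: 68.8
finger_force: 0.0
```

Emit:
step_arm(
  targets=[0.75, -0.09, 0.49, 0, 0, 0, 0, 0.75, -0.18, 0.98, 0, 0, 0, 0, 0.75, -0.18, 0.98, 0, 0, 0, 0],
)

```text
time: 43.92
tool_pos: [496.6, 302.0, 139.7]
tcp_rot: [-3.141, 0.0, -3.0]
contact_force: [-0.1, -0.8, -0.3]
grip_width: 68.9
finger_force: 0.0
```

Emit:
step_arm(
  targets=[0.75, -0.07, 0.37, 0, 0, 0, 0, 0.75, -0.135, 0.725, 0, 0, 0, 0, 0.75, -0.135, 0.725, 0, 0, 0, 0, 0.75, -0.135, 0.725, 0, 0, 0, 0],
)

```text
time: 44.42
tool_pos: [499.7, 373.0, 139.7]
tcp_rot: [-3.14, -0.001, -3.004]
contact_force: [-0.2, 0.2, 0.3]
grip_width: 68.8
finger_force: 0.0
```

```bash
python3 leg.py 500.5 374.5 40 0.14
python3 - <<'E'
from h import *
p,d=bot.capture("wrist");cv2.imwrite("pics/w9.png",p)
E
```

```text
t 44.4 [499.7 373.  139.7] [-3.140e+00 -1.000e-03 -3.004e+00] grip 68.8 0.0 [-0.2  0.2  0.3] q [ 0.52  0.62  1.38 -0.    1.14 -1.19]
-> [500.5 374.5  40. ]
   [-0.011  0.014  0.98 ] [-0.002 -0.001 -0.002]
   [-0.     0.001  0.017] [ 0. -0. -0.]
```

View pics/w9.png

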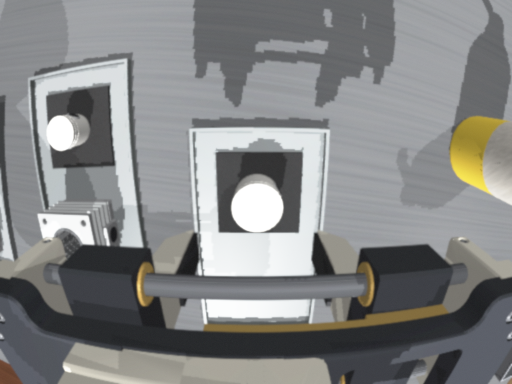

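Piston 42 at (257,203) is centred in the free tray. I'll grip it and lift.

Emit:
step_arm(
  targets=[0.75, 0, 0.01, 0.3, 0, 0, 0, 0.75, 0, 0.01, 0.6, 0, 0, 0, 0.75, 0, 0.01, 0.85, 0, 0, 0, 0.75, 0, 0.01, 1, 0, 0, 0, 0.75, 0, 0.01, 1, 0, 0, 0, 0.75, 0, 0.01, 1, 0, 0, 0],
)

```text
time: 45.22
tool_pos: [499.7, 376.6, 41.3]
tcp_rot: [3.141, 0.002, -3.002]
contact_force: [0.1, -0.1, -0.1]
grip_width: 68.9
finger_force: 0.0
```

Emit:
step_arm(
  targets=[0.5, 0, 0, 0, 0, 0, 0, 0.4, 0, 0, 0, 0, 0, 0, 0.3, 0, 0, 0, 0, 0, 0, 0.3, 0, 0, 0, 0, 0, 0, 0.25, 0, 0, 0, 0, 0, 0, 0.25, 0, 0, 0, 0, 0, 0],
)

```text
time: 45.98
tool_pos: [499.0, 376.6, 40.6]
tcp_rot: [3.142, 0.0, -3.002]
contact_force: [-0.7, -2.9, 4.9]
grip_width: 41.4
finger_force: 30.0
```

Emit:
step_arm(
  targets=[0.25, 0, 0, -0.2, 0, 0, 0, 0.25, 0, 0, -0.5, 0, 0, 0, 0.25, 0, 0, -0.8, 0, 0, 0, 0.25, 0, 0, -1, 0, 0, 0, 0.25, 0, 0, -1, 0, 0, 0],
)

```text
time: 46.6
tool_pos: [499.5, 377.1, 141.4]
tcp_rot: [3.14, 0.003, -3.002]
contact_force: [0.5, 1.2, -1.0]
grip_width: 41.2
finger_force: 30.0
```

```bash
python3 leg.py 491 -1.5 139 -0.03 491 -1.5 42 -0.03
python3 - <<'E'
from h import *
w=wrist([(221,152),(305,152)],[488.8,-6.9,138.2],[3.141,0,3.112],6);e=w[1]-w[0];e/=np.hypot(*e)
print(w.mean(0)+40*np.array([e[1],-e[0]]))
E
```

```text
t 46.6 [499.5 377.1 141.4] [ 3.140e+00  3.000e-03 -3.002e+00] grip 41.2 30.0 [ 0.5  1.2 -1. ] q [ 0.52  0.62  1.38  0.    1.14 -1.19]
-> [491.   -1.5 139. ]
   [ 0.16  -0.98   0.004] [0.002 0.003 0.216]
   [-0.007 -0.98   0.006] [ 0.  0. -0.]
   [-0.008 -0.98   0.006] [ 0.  0. -0.]
   [-0.006 -0.834  0.006] [ 0.  0. -0.]
-> [491.   -1.5  42. ]
   [0.   0.   0.97] [ 0.  0. -0.]
[4.88888279e+02 6.83539051e-02]
```

Emit:
step_arm(
  targets=[0.25, 0.08, -0.49, 0, 0, 0, 0.216, 0.25, 0.16, -0.98, 0, 0, 0, 0.216, 0.25, 0.16, -0.98, 0, 0, 0, 0.216],
)

```text
time: 46.98
tool_pos: [495.9, 274.3, 138.7]
tcp_rot: [-3.14, -0.003, 3.108]
contact_force: [0.1, 0.1, -1.3]
grip_width: 41.8
finger_force: 30.0
```

Emit:
step_arm(
  targets=[0.25, -0.01, -0.49, 0, 0, 0, 0, 0.25, -0.01, -0.98, 0, 0, 0, 0, 0.25, -0.01, -0.98, 0, 0, 0, 0],
)

```text
time: 47.35
tool_pos: [494.4, 177.3, 139.2]
tcp_rot: [-3.141, -0.002, 3.108]
contact_force: [-1.3, 1.2, -0.8]
grip_width: 41.6
finger_force: 30.0
```

Emit:
step_arm(
  targets=[0.25, -0.01, -0.49, 0, 0, 0, 0, 0.25, -0.01, -0.98, 0, 0, 0, 0, 0.25, -0.01, -0.98, 0, 0, 0, 0],
)

```text
time: 47.72
tool_pos: [492.9, 80.1, 139.6]
tcp_rot: [3.141, -0.001, 3.108]
contact_force: [0.8, 0.7, -0.3]
grip_width: 41.5
finger_force: 30.0
```

Emit:
step_arm(
  targets=[0.25, 0, -0.42, 0, 0, 0, 0, 0.25, 0, -0.835, 0, 0, 0, 0, 0.25, 0, -0.835, 0, 0, 0, 0, 0.25, 0, -0.835, 0, 0, 0, 0],
)

```text
time: 48.22
tool_pos: [490.5, -0.6, 139.9]
tcp_rot: [3.141, -0.0, 3.112]
contact_force: [-0.4, 0.6, -0.4]
grip_width: 41.4
finger_force: 30.0
```

```bash
python3 leg.py 490.5 -1 43 -0.03
```

```text
t 48.2 [490.5  -0.6 139.9] [ 3.141 -0.     3.112] grip 41.4 30.0 [-0.4  0.6 -0.4] q [-0.16  0.41  1.77  0.    0.96 -1.7 ]
-> [490.5  -1.   43. ]
   [-0.    -0.005  0.969] [ 0.001 -0.     0.001]
```

Emit:
step_arm(
  targets=[0.25, 0, 0, 0.3, 0, 0, 0, 0.25, 0, 0, 0.6, 0, 0, 0, 0.25, 0, 0, 0.8, 0, 0, 0, 0.25, 0, 0, 0.9, 0, 0, 0, 0.25, 0, 0, 0.95, 0, 0, 0, 0.25, 0, 0, 0.97, 0, 0, 0, 0.25, 0, 0, 0.98, 0, 0, 0, 0.25, 0, 0, 0.98, 0, 0, 0],
)

```text
time: 49.22
tool_pos: [490.5, -2.2, 42.6]
tcp_rot: [-3.142, 0.001, 3.111]
contact_force: [-0.3, -0.2, -1.1]
grip_width: 41.0
finger_force: 30.0
```

Emit:
step_arm(
  targets=[0.25, 0, 0, 0.01, 0, 0, 0, 0.25, 0, 0, 0.02, 0, 0, 0, 0.25, 0, 0, 0.02, 0, 0, 0],
)

```text
time: 49.6
tool_pos: [490.4, -2.2, 40.5]
tcp_rot: [-3.142, 0.0, 3.111]
contact_force: [-1.3, -0.3, 3.7]
grip_width: 41.8
finger_force: 30.0
```

Emit:
step_arm(
  targets=[0.55, 0, 0, 0, 0, 0, 0, 0.65, 0, 0, 0, 0, 0, 0, 0.75, 0, 0, 0, 0, 0, 0, 0.75, 0, 0, 0, 0, 0, 0, 0.75, 0, 0, 0, 0, 0, 0],
)

```text
time: 50.22
tool_pos: [490.3, -2.1, 40.2]
tcp_rot: [3.141, -0.0, 3.112]
contact_force: [0.0, 0.4, 0.0]
grip_width: 69.1
finger_force: 0.0
```

Emit:
step_arm(
  targets=[0.75, 0, 0, -0.2, 0, 0, 0, 0.75, 0, 0, -0.6, 0, 0, 0, 0.75, 0, 0, -1, 0, 0, 0, 0.75, 0, 0, -1, 0, 0, 0],
)

```text
time: 50.72
tool_pos: [492.0, -2.4, 143.0]
tcp_rot: [-3.141, 0.006, 3.112]
contact_force: [-0.3, -0.1, 0.4]
grip_width: 69.0
finger_force: 0.0
```

Emit:
step_arm(
  targets=[0.75, 0.5, 0, -0.5, 0, 0, 0, 0.75, 1, 0, -1, 0, 0, 0, 0.75, 1, 0, -1, 0, 0, 0, 0.75, 1, 0, -1, 0, 0, 0, 0.75, 1, 0, -1, 0, 0, 0],
)

```text
time: 51.35
tool_pos: [390.7, 0.8, 239.0]
tcp_rot: [3.141, -0.002, 3.111]
contact_force: [0.7, 0.8, 0.3]
grip_width: 68.8
finger_force: 0.0
```

```bash
python3 leg.py
python3 - <<'E'
from h import *
pads={32:(456,183.5),42:(490,-.5),52:(475,-194),62:(524.7,-383.3)}
for n in("scene","side"):
    p,d=bot.capture(n);cv2.imwrite(f"pics/{n}_end.png",p)
    w,c=cloud(n,p,d);hs=cv2.cvtColor(c[None],cv2.COLOR_BGR2HSV)[0]
    for D,(x,y) in pads.items():
        H={32:34,42:39,52:44,62:49}[D]+6
        q=w[(np.hypot(w[:,0]-x,w[:,1]-y)<50)&(abs(w[:,2]-H)<4)&(hs[:,1]<70)]
        if len(q)<10: print(n,D,len(q));continue
        a,b=cv2.minEnclosingCircle(q[:,:2].astype(np.float32));print(n,D,len(q),np.round(a,1),"d %.1f z %.1f off"%(2*b,np.median(q[:,2])),np.round(np.array(a)-(x,y),1))
E
```

```text
t 51.4 [390.7   0.8 239. ] [ 3.141e+00 -2.000e-03  3.111e+00] grip 68.8 0.0 [0.7 0.8 0.3] q [-0.19  0.11  1.87  0.    1.16 -1.74]
scene 32 55 [461.  186.4] d 38.3 z 40.4 off [5.  2.9]
scene 42 111 [494.2  -1.5] d 46.4 z 45.4 off [ 4.2 -1. ]
scene 52 177 [ 478.4 -194.8] d 51.9 z 51.4 off [ 3.4 -0.8]
scene 62 317 [ 524.9 -384.2] d 63.8 z 56.3 off [ 0.2 -0.9]
side 32 61 [456.5 181.7] d 31.9 z 39.1 off [ 0.5 -1.8]
side 42 146 [491.5  -3.7] d 44.2 z 44.4 off [ 1.5 -3.2]
side 52 333 [ 475.7 -195.8] d 54.1 z 50.3 off [ 0.7 -1.8]
side 62 719 [ 523. -385.] d 63.2 z 55.6 off [-1.7 -1.7]
```

View pics/side_end.png

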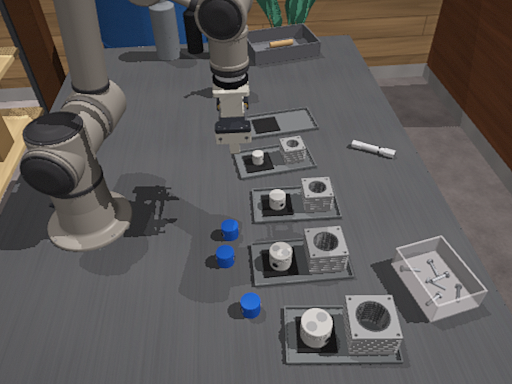

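The side view shows all four pistons upright on their own pads, at (258,158), (277,200), (280,257) and (316,328). The free pad at (266,125) is empty, and the pistons are only a few mm off centre. I'll hand in.

```bash
python3 -c "
from plant import bot
print(bot.close_job())"
```

```text
the job is handed in; nothing more can be done
None
```

The job is handed in at about 51 s of the 144 s allowed: all four pistons stand upright on the pads of their matching trays, about 6 mm or less off centre by the cameras, and the free tray is empty (no verdict was returned).

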